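Prise the retaining ring out of the roaster drum's bearing housing

ROBOT

A 6-joint arm with a two-finger parallel gripper is mounted at the origin on the work surface. World frame = base frame: x ahead of the robot, y to its left, z up, the work surface at z = 0. Lengths are in mm, angles in rad, forces in N, time in s.
With the tool pointing down it reaches from about 275 to 1000 mm from the base axis. Payload 8.4 kg.
Tool frame: the origin (TCP) lies at the very end of the fingers, on their centre line; the grasp point (between the pads) lies 19 mm behind it; z points along the fingers, y is the line along which they close (so a half turn about z gives the same grasp; the last joint's range is limited). The gripper opens to 85 mm and grips with 20 to 120 N. Pads are 22 mm wide; open, the fingers measure 114 mm over their backs; the gripper's body (76 mm by 85 mm) begins 54 mm behind the grasp point. The pads swing forward as they close: fully open they stand 13 mm farther back than shut.
Start: joints at [1.256, 0.353, 1.633, -0, 1.155, -0.002], TCP at [192.326, 594.675, 231.281] pointing down, gripper open.
Joint ranges: [-2.63, 2.63], [-0.92, 2.1], [0.06, 2.66], [-1.3, 4.44], [0, 2.69], [-3.02, 3.02]. Speed limits (rad/s): [2.22, 2.22, 2.79, 3.14, 3.14, 3.14].

INTERFACE

Orientations are given as [roll, pitch, yaw] about the fixed x, y, z axes, in that order (R = Rz(yaw) Ry(pitch) Rx(roll)).
In Python, from rig import sensors, grab_frame, camera_params, order gives the robot as it stands. The module is installed in compiled form; this text tells all that it offers.
- The arm moves only by the tool move_arm, never from a script. Its argument "motion" is a list of rows, each a list of 7 numbers: the turn, a rotation vector about the tool's x, y, z in normalised numbers (1 is pi/2 rad), then the shift along the tool's x, y, z in shares of 0.8 m (1.0 is 0.8 m), then the finger opening in m, from 0 to 0.0854. A call has 1 to 8 rows; each row is the pose to reach, as a shift and turn from the pose commanded when the call began, along the tool's axes at that moment; what a row does not reach only later rows make up. A row lasts 1/8 s, in which the tool goes at most 62.5 mm and 10.7 degrees, less where a joint would pass 70% of its speed; a pose out of reach is approached as far as the arm can. A call with a gripper value outside its range is refused whole. The fingers move at their own pace and stop on an object; "grip_force" is the grip in N (left out, the last holds). Time passes only in rows, so rows that repeat a pose let the fingers close. It gives the time, the measured TCP pose, the force, the opening and the grip force at its end, in the units of the state.
- sensors.sense(): the state, without advancing time (a new reading comes with each control period).
- grab_frame(name): name is "scene" or "top" or "wrist"; returns (picture, depth): 480x640x3 uint8, red, green, blue; 480x640 float32, mm along the optical axis (not along the pixel's ray), 0 where there is no reading.
- camera_params(name): a dict with "camera_matrix" (3x3 intrinsics, pixels), "k1" (the pictures are not rectified: a ray, as slopes to the right and down, at radius r is drawn at 1 + k1 r^2 times it, then the intrinsics apply), "world_from_camera" (4x4, takes a point from camera to world coordinates). Camera axes: x right, y down, z forward; pixel columns grow to the right and rows downward; lengths in mm; the calibration is good to about 2 mm. A picture is of the moment at which its call begins: read the wrist's pose just before it. camera_params takes no time and is no camera call; for the wrist camera it gives the pose at the moment of the call.
- order.sign_off(): hands the job in; it is judged then, once.
The state is a dict: "clock": time; "qpos": joint angles; "qvel": joint speeds; "joint_efforts": joint torques, N m; "eef_pos": TCP position; "tcp_rot": TCP orientation; "contact_force": force on the tool from outside, world axes, zero at the start; "wrist_torque": the same for the moment, N m; "opening": opening from 0.0 (shut) to 1.0 (fully open); "grasp_force": force on a finger pad.
Only numpy, scipy, OpenCV 4.12 (cv2) and the standard library are available. Lean on these libraries where they do the work, as an engineer would, in place of code of your own. Each camera call takes 0.05 s, during which the arm holds its last target. There are 200 camera calls.

TASK

Take the orange hook pick from its wooden stand, feel its toe under the end of the brass split ring at the lowered blue part of the bearing housing's rim, and gently lift that end out of the groove with the pick, without pressing hard on the bearing or housing. Then put the pick back upright in its stand, and lay the ring flat in the steel parts tray without throwing or dropping it. Leave the meter, gauge and brass coupling where they are.

Things in the scene. Friction and masses are not known exactly. Their poses are not given: they have to be found in the camera images.
- housing: Round aluminium bearing housing, fixed, 112 mm across, 40 mm high (four feet reach 77 mm from its axis), bore upward. Origin: bore axis at counter height. Angles: counter-clockwise from +x, from above. Rim at height 40; blue sector, 120 to 190 deg, at 36. In the bore: black bearing shield (floor) at 24, sprung, sinks 0.1 mm per N; steel race ledge under the ring, radius 30 to 37, at 30.
- pocket (a point): In the housing, angle 153 deg, radius 32 mm, height 24: middle of the floor of the pocket under the ring's end. Here (130 to 176 deg) the ledge is cut away, leaving 6 mm of height between floor and ring, open towards the bore's middle and ending at the bore wall, radius 37.
- lip (a point): In the housing, angle -30 deg, radius 34 mm, height 35: underside of the fixed lip (-75 to 15 deg) that covers the ring's far side by 2.5 mm. Two bevelled teeth (111 and 212 deg, top radius 34) hold the ring's near side; it springs inward past them.
- ring: Brass split ring, outer diameter 72, inner 56, 4 mm thick, about 45 g. Origin: ring centre, underside; z up. Starts in the groove, underside at height 30, axes within 2 deg of the housing's. Gap at its -x (162 to 198 deg). The +y half (2 to 162 deg) carries this frame; the other half is sprung on it at +x. Once out of the groove it can be gripped across its 8 mm band.
- ring_end (a point): The ring's end to pick: ring angle 155 deg, radius 32, mid-thickness. Starts at height 32. Raised straight up by 14 to 20 mm (5 to 25 N) it jumps both teeth; let go, the ring rests tilted on top of them, this point at about 45, far side still under the fixed lip: draw it about 8 mm from the lip towards this end to free it, then lift.
- pick: Hook pick, 80 g: orange handle 18 x 18 mm, 5 to 47 mm above its origin; black flange 26 x 26 x 5. Origin: centre of the flange's underside; z up the handle. Below, a steel shank, 5 mm thick, ends in a level toe, 6 wide, 4 thick, reaching 12 mm from the axis to the pick's +x. Toe underside 56 to 70 mm below the origin: shank length varies, unmeasured; feel for the floor.
- stand: Wooden pick stand, fixed, 100 x 80 mm, 80 high. Origin: centre of its underside. Slot in its top plate along its x, 40 mm long, 12 wide, centred; the pick stands upright with shank and toe through the slot and flange on the plate (pick origin at height 80), toe towards the stand's -x.
- tray: Steel parts tray, fixed, 160 x 160 mm outside, walls 4 mm thick and 14 mm high, inner floor at height 4. Origin: centre of its underside.
- meter: Green multimeter lying flat, 150 x 75 x 32 mm (knob to 40). Origin: centre of its underside. Bystander.
- gauge: Pressure gauge on a brass and steel manifold on a 70 x 120 mm wooden block, 138 mm high. Origin: centre of the block's underside. Bystander.
- coupling: Small brass hose coupling, upright, 28 mm across, 42 mm high. Origin: centre of its underside. Bystander.
Mind the look-alikes: they are no part of the job. Several things look just like the tray: the one meant starts nearest to the robot's base. Of the things that look like the ring, the larger one is meant.

How it is judged:
By the outcome, as a careful person would: the job done as asked, in the order asked, and still so for the second after the job is handed in, with the robot touching nothing.
It also fails if it takes over 72 s, if anything falls off the work surface, if the arm or the gripper's body presses on something with over 40 N, if the wrist force passes 120 N, or if a joint passes its speed limit or range.

## Working session

There is one attempt and no reset: what is moved stays moved. The work goes in short steps, Python scripts to look and compute and a tool call to move; the robot and the scene stay as the last step left them, time stands still between calls to the robot, and variables do not carry over. Pictures are saved under pics/ and viewed, at most 14 in all, crops included, and the job is handed in when it is done.

Besides the shell and the picture viewer there is one more tool, called after "Call:" in YAML: its name, and indented under it one key for each argument. move_arm: Moves the arm, as the interface text tells. Its arguments: {"type":"object","properties":{"motion":{"type":"array","items":{"type":"array","items":{"type":"number"}}},"grip_force":{"type":"number"}},"required":["motion"]}

```bash
mkdir -p pics; cat > h.py <<'E'
import numpy as np,cv2
from rig import sensors,grab_frame,camera_params,order
def pt(name,u,v,z=None,P=None,d=None):
    P=P or camera_params(name);K=np.array(P["camera_matrix"]);k=P["k1"];T=np.array(P["world_from_camera"])
    uv=np.linalg.solve(K,np.array([u,v,1.]))[:2];s=uv.copy()
    for _ in range(20): s=uv/(1+k*(s@s))
    r=T[:3,:3]@np.array([s[0],s[1],1.]);o=T[:3,3]
    if d is not None: return o+r*d
    return o+r*(z-o[2])/r[2]
def cloud(P,dep):
    K=np.array(P["camera_matrix"]);T=np.array(P["world_from_camera"]);k=P["k1"]
    v,u=np.mgrid[0:480,0:640];q=np.stack([(u-K[0,2])/K[0,0],(v-K[1,2])/K[1,1]],-1).astype(float);s=q.copy()
    for _ in range(15): s=q/(1+k*(s**2).sum(-1,keepdims=True))
    c=np.dstack([s,np.ones((480,640))])*dep[...,None]
    return c@T[:3,:3].T+T[:3,3]
def save(n,im): cv2.imwrite("pics/"+n+".png",im[...,::-1])
E
python3 - <<'E'
from h import *
for n in ("top","scene"):
    im,d=grab_frame(n);save(n,im);np.savez(n,im=im,d=d)
    P=camera_params(n);print(n,np.round(P["world_from_camera"],3),P["camera_matrix"],P["k1"])
print(sensors.sense())
E
```

```text
top [[-4.000000e-03 -9.950000e-01  1.000000e-01  4.976430e+02]
 [-1.000000e+00  2.000000e-03 -1.100000e-02  1.141190e+02]
 [ 1.100000e-02 -1.000000e-01 -9.950000e-01  1.274208e+03]
 [ 0.000000e+00  0.000000e+00  0.000000e+00  1.000000e+00]] [[495.47244868   0.         320.53820387]
 [  0.         495.47244868 241.35285074]
 [  0.           0.           1.        ]] 0.03491963772038695
scene [[ 8.50000e-01  4.00000e-01 -3.43000e-01  9.40499e+02]
 [ 5.27000e-01 -6.42000e-01  5.57000e-01 -3.98897e+02]
 [ 2.00000e-03 -6.54000e-01 -7.57000e-01  7.84281e+02]
 [ 0.00000e+00  0.00000e+00  0.00000e+00  1.00000e+00]] [[463.68547476   0.         328.54814505]
 [  0.         463.68547476 232.87862658]
 [  0.           0.           1.        ]] -0.05926341245143304
{'clock': 0.1, 'qpos': array([ 1.25559694e+00,  3.53562591e-01,  1.63405082e+00, -2.62463922e-06,
        1.15519163e+00, -2.40978804e-03]), 'qvel': array([-0.0017814 , -0.00162544,  0.00123034, -0.00098855,  0.00058255,
       -0.00077105]), 'joint_efforts': array([-4.47204984e-04, -6.06355405e+01, -3.42816138e+01, -5.63359151e-05,
        3.95262701e-03,  4.05916103e-05]), 'eef_pos': array([192.19824908, 594.27455221, 230.65075928]), 'tcp_rot': array([-3.14038027e+00, -5.21665017e-07,  2.82880412e+00]), 'contact_force': array([ 0.31362457,  0.72280352, -0.8590427 ]), 'wrist_torque': array([ 0.02974658, -0.00647714, -0.04253966]), 'grasp_force': 0.0, 'opening': 1.0023131805565533}
```

View pics/top.png

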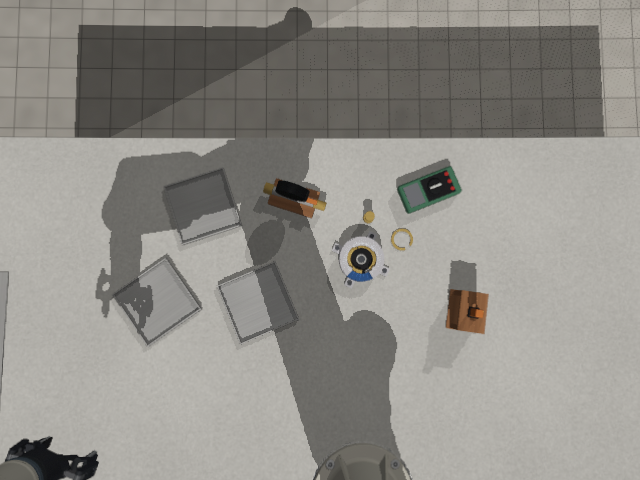

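View pics/scene.png

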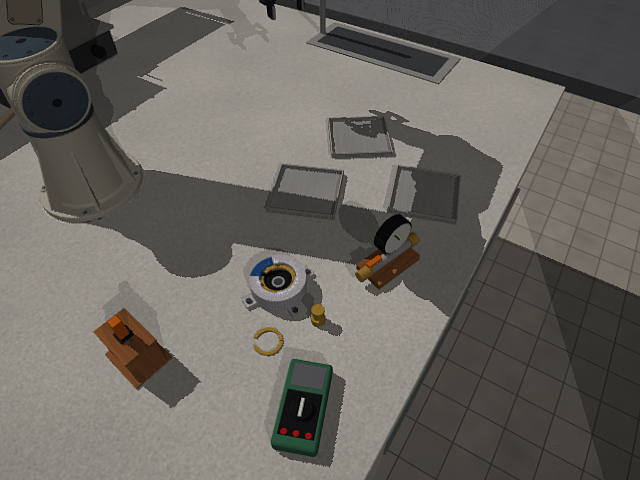

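The top view shows three trays at (201,205), (156,300) and (258,302). There are two brass rings: the one in the housing at (361,259) and a loose one at (402,238). The stand with the orange handle is at (470,312).

```bash
cat > m.py <<'E'
from h import *
for n in ("top","scene"):
    z=np.load(n+".npz");im,d=z["im"],z["d"];P=camera_params(n);C=cloud(P,d)
    hsv=cv2.cvtColor(im,cv2.COLOR_RGB2HSV);H,S,V=[hsv[...,i].astype(int) for i in range(3)]
    X,Y,Z=C[...,0],C[...,1],C[...,2]
    print(n)
    blue=(H>98)&(H<125)&(S>130)&(V>60)&(X>300)
    n_,l,st,ce=cv2.connectedComponentsWithStats(blue.astype(np.uint8))
    for i in range(1,n_):
        if st[i,4]>60: b=l==i;print("blue",st[i],ce[i],np.median(C[b],0), 'plane36',pt(n,*ce[i],36,P)); bm=b
    bc=np.median(C[bm],0)
    rim=(np.hypot(X-bc[0],Y-bc[1])<110)&(Z>37)&(Z<43.5)
    p=C[rim][:,:2]
    # outer circle: hull then algebraic fit
    from scipy.optimize import least_squares
    h=cv2.convexHull(p.astype(np.float32))[:,0]
    r=least_squares(lambda a:np.hypot(h[:,0]-a[0],h[:,1]-a[1])-a[2],[*p.mean(0),56],loss="soft_l1");print("rim",len(p),r.x,np.abs(r.fun).mean())
    c=r.x[:2]; pb=C[bm]; print("blue dir",np.degrees(np.arctan2(*(pb.mean(0)[:2]-c)[::-1])),np.median(pb[:,2]))
    a=np.degrees(np.unwrap(np.arctan2(pb[:,1]-c[1],pb[:,0]-c[0])%(2*np.pi)));print("blue ang range",np.percentile(a,[1,5,50,95,99]))
    st_=(np.abs(Z-80)<4)&(H<20)&(S>90)
    n_,l,s,ce=cv2.connectedComponentsWithStats(st_.astype(np.uint8))
    for i in range(1,n_):
        if s[i,4]>100: m=l==i;print("stand",s[i],cv2.minAreaRect(C[m][:,:2].astype(np.float32)))
    hd=(Z>120)&(Z<133)&(S>120)&(H<20)
    print("handle",hd.sum(),C[hd].mean(0),cv2.minAreaRect(C[hd][:,:2].astype(np.float32)) if hd.sum()>3 else 0)
    w=(Z>9)&(Z<20)&(X>200)
    n_,l,s,ce=cv2.connectedComponentsWithStats(cv2.dilate(w.astype(np.uint8),np.ones((3,3))))
    for i in range(1,n_):
        if s[i,4]>150:
            m=(l==i)&w;print("tray?",s[i],cv2.minAreaRect(C[m][:,:2].astype(np.float32)))
    br=(H>14)&(H<32)&(S>110)&(Z<60)&(X>300)
    n_,l,s,ce=cv2.connectedComponentsWithStats(br.astype(np.uint8))
    for i in range(1,n_):
        if s[i,4]>25: m=l==i;print("brass",ce[i],s[i,4],np.median(C[m],0),cv2.minAreaRect(C[m][:,:2].astype(np.float32)))
im=np.load("top.npz")["im"]; im2=np.load("scene.npz")["im"]
a=cv2.resize(im[215:305,315:425],(440,360),interpolation=2);b=cv2.resize(im[255:380,410:510],(288,360),interpolation=2)
c=cv2.resize(im2[240:370,230:330],(277,360)); e=cv2.resize(im2[270:400,80:210],(360,360))
save("crop",np.vstack([np.hstack([a,b]),np.hstack([c,e,np.zeros((360,91,3),np.uint8)])])[:,:,:][:720])
E
python3 m.py; python3 -c "
import cv2;i=cv2.imread('pics/crop.png');cv2.imwrite('pics/crop2.png',cv2.resize(i,None,fx=.83,fy=.83))"
```

```text
top
blue [347 271  25  10 157] [359.38216561 276.04458599] [534.53972358   4.40015233  36.02742975] plane36 [534.42901719   3.40798742  36.        ]
rim 708 [578.1266175   -1.79336724  55.40696359] 0.433448119322057
blue dir 173.23541189625567 36.02742974729654
blue ang range [140.94669767 143.44156041 173.17876512 204.11734308 206.74210824]
stand [457 290  31  44 836] ((448.4973449707031, -260.8969421386719), (66.00841522216797, 95.02755737304688), 81.7873764038086)
handle 66 [ 446.83524131 -261.57924578  126.4387614 ] ((446.7230529785156, -262.26129150390625), (17.65459442138672, 17.52832794189453), 77.57019805908203)
tray? [ 162  167   81   79 1136] ((716.938720703125, 403.67034912109375), (161.05377197265625, 161.76797485351562), 18.378128051757812)
tray? [396 187  43  28 201] ((719.056396484375, -141.33029174804688), (109.38633728027344, 53.025611877441406), 70.46821594238281)
tray? [267 194  49  25 633] ((716.5740356445312, 176.66078186035156), (120.60604858398438, 26.906675338745117), 72.00630187988281)
tray? [ 111  257   92   91 1419] ((474.3785095214844, 512.3834838867188), 
[... 3444 characters left out ...]
.0201005 ] 199 [716.63576282  98.37896493  38.48380285] ((710.117431640625, 104.47505187988281), (33.49810791015625, 33.92768478393555), 76.73876190185547)
brass [267.08695652 286.49275362] 69 [569.30740235 -28.37070365  34.36823279] ((571.0531005859375, -26.109874725341797), (17.93050193786621, 47.680091857910156), 77.08680725097656)
brass [317.56043956 315.16483516] 273 [688.01499379 -28.19991275  32.79617685] ((678.3497924804688, -13.32406234741211), (24.9177188873291, 51.33949661254883), 32.1624641418457)
brass [268.85140562 340.80321285] 249 [ 632.57819738 -105.82229216    2.92386658] ((630.0353393554688, -109.07281494140625), (52.221744537353516, 55.507713317871094), 37.90673065185547)
```

View pics/crop2.png

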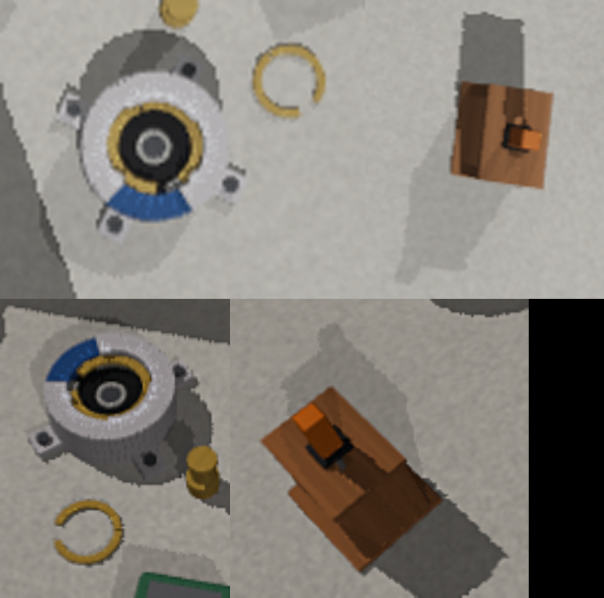

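The two left crops confirm that the larger ring is the one in the housing, below the blue sector. The small loose ring is about 52 mm across. The tray to use is at (470,260), which is nearest the base. The pick's handle is at about (447,-261). Next I'll check the wrist camera's offset.

```bash
cat >> h.py <<'E'
from scipy.spatial.transform import Rotation as Ro
def pose():
    s=sensors.sense();return Ro.from_euler("xyz",s["tcp_rot"]).as_matrix(),np.array(s["eef_pos"]),s
def rel(p,yaw=None,R=None):
    "shift and turn in tool axes to reach world p with tool-down yaw (deg) or R"
    R0,p0,s=pose()
    if R is None: R=Ro.from_euler("xyz",[np.pi,0,np.radians(yaw)]).as_matrix()
    print("turn",np.round(Ro.from_matrix(R0.T@R).as_rotvec(),3),"shift m",np.round(R0.T@(np.array(p)-p0)/1000,4),"now",np.round(p0,1),np.round(np.degrees(s["tcp_rot"]),1))
E
python3 - <<'E'
from h import *
R,p,s=pose();T=np.array(camera_params("wrist")["world_from_camera"])
print(np.round(R.T@T[:3,:3],3),R.T@(T[:3,3]-p),camera_params("wrist")["camera_matrix"],np.round(R,3))
rel([447,-261,300],81.8);rel([330,-261,230],81.8)
E
```

```text
[[-0.    -0.961 -0.275]
 [ 1.    -0.001  0.001]
 [-0.001 -0.275  0.961]] [  70.48230874    0.31712968 -142.16078192] [[346.18474821   0.         310.55771326]
 [  0.         346.18474821 244.42047249]
 [  0.           0.           1.        ]] [[-0.951  0.308 -0.   ]
 [ 0.308  0.951 -0.001]
 [ 0.    -0.001 -1.   ]]
turn [-1.000e-03  1.000e-03  1.401e+00] shift m [-0.5056 -0.7355 -0.0685] now [192.2 594.3 230.7] [-179.9   -0.   162.1]
turn [-1.000e-03  1.000e-03  1.401e+00] shift m [-0.3943 -0.7714  0.0016] now [192.2 594.3 230.7] [-179.9   -0.   162.1]
```

Careful with the scale: shifts go in shares of 0.8 m and turns go in shares of pi/2 rad. That gives: -0.549 m / 0.8 = -0.6863, -0.446 m / 0.8 = -0.5575, 1.4 rad / 1.5708 = 0.8913.

Call:
move_arm:
  motion:
    - [0, 0, 0.8913, -0.6863, -0.5575, 0.0375, 0.085]
    - [0, 0, 0.8913, -0.6863, -0.5575, 0.0375, 0.085]
    - [0, 0, 0.8913, -0.6863, -0.5575, 0.0375, 0.085]
    - [0, 0, 0.8913, -0.6863, -0.5575, 0.0375, 0.085]
    - [0, 0, 0.8913, -0.6863, -0.5575, 0.0375, 0.085]
    - [0, 0, 0.8913, -0.6863, -0.5575, 0.0375, 0.085]
    - [0, 0, 0.8913, -0.6863, -0.5575, 0.0375, 0.085]
    - [0, 0, 0.8913, -0.6863, -0.5575, 0.0375, 0.085]

```text
clock: 1.1
eef_pos: [465.1, 173.8, 210.0]
tcp_rot: [3.141, -0.0, 1.424]
contact_force: [1.2, 0.8, 0.1]
opening: 1.0
grasp_force: 0.0
```

```bash
python3 - <<'E'
from h import *
rel([577,0,200],81.8);print(sensors.sense()["clock"])
E
```

```text
turn [ 0.    -0.    -0.003] shift m [-0.1556  0.1361  0.01  ] now [465.1 173.8 210. ] [180.   -0.   81.6]
1.1
```

Call:
move_arm:
  motion:
    - [0, 0, 0, -0.195, 0.17, 0.0125, 0.085]
    - [0, 0, 0, -0.195, 0.17, 0.0125, 0.085]
    - [0, 0, 0, -0.195, 0.17, 0.0125, 0.085]
    - [0, 0, 0, -0.195, 0.17, 0.0125, 0.085]
    - [0, 0, 0, -0.195, 0.17, 0.0125, 0.085]
    - [0, 0, 0, -0.195, 0.17, 0.0125, 0.085]

```text
clock: 1.85
eef_pos: [576.0, 3.1, 199.9]
tcp_rot: [-3.14, -0.0, 1.429]
contact_force: [-0.7, 0.0, -0.5]
opening: 0.995
grasp_force: 0.0
```

```bash
python3 - <<'E'
from h import *
P=camera_params("wrist");im,d=grab_frame("wrist");save("w1",im);np.savez("w1",im=im,d=d,T=P["world_from_camera"]);
rel([447,-261,230],81.8)
C=cloud(P,d);X,Y,Z=[C[...,i] for i in range(3)]
hsv=cv2.cvtColor(im,cv2.COLOR_RGB2HSV);H,S,V=[hsv[...,i].astype(int) for i in range(3)]
from scipy.optimize import least_squares
near=np.hypot(X-577,Y)<75
rim=near&(Z>38)&(Z<42);h=cv2.convexHull(C[rim][:,:2].astype(np.float32))[:,0]
r=least_squares(lambda a:np.hypot(h[:,0]-a[0],h[:,1]-a[1])-a[2],[577,0,56],loss="soft_l1").x;print("rim",rim.sum(),r,np.median(Z[rim]))
c=r[:2];A=np.degrees(np.arctan2(Y-c[1],X-c[0]))%360;D=np.hypot(X-c[0],Y-c[1])
b=near&(H>98)&(H<125)&(S>130)&(V>50)&(D>42)&(D<53);print("blue",np.percentile(A[b],[0.5,2,50,98,99.5]),np.median(Z[b]))
br=near&(H>12)&(H<34)&(S>100)&(D>26)&(D<38)
print("ring z",np.median(Z[br]),"rad",np.percentile(D[br],[2,98]))
hh=np.histogram(A[br],bins=np.arange(0,361,6))[0];print(hh)
h2=cv2.convexHull(C[br][:,:2].astype(np.float32))[:,0]
print(least_squares(lambda a:np.hypot(h2[:,0]-a[0],h2[:,1]-a[1])-a[2],[577,0,36],loss="soft_l1").x)
E
```

```text
turn [-0.001 -0.     0.002] shift m [-0.2798 -0.0907 -0.03  ] now [576.    3.3 200. ] [-180.    -0.    81.9]
rim 5687 [576.68617724  -1.47279079  55.96188705] 39.55561398943422
blue [141.00454229 141.94028047 173.11703656 206.80347075 207.82257379] 35.55310891631879
ring z 33.4469180509156 rad [26.79744639 35.78840446]
[23 23 29 15 28 34 42 48 40 39 37 34 32 36 32 34 32 36 43 41 38 36 28 35
 37 31 36 33 35 33 14  4  0  0  0  0 39 31 32 31 32 35 34 34 34 35 35 36
 35 34 28 26 24 27 24 23 29 23 24 24]
[576.73223881  -1.27207455  35.78314491]
```

View pics/w1.png

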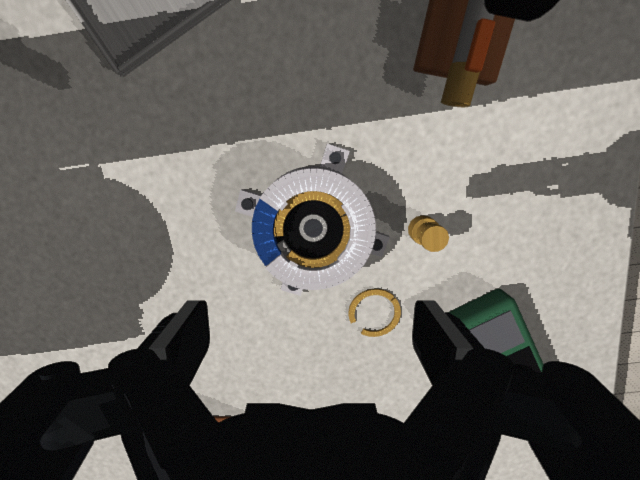

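The wrist view shows the housing at (313,228), with the blue sector facing left at (265,232) and the ring gap at its lower left. The loose small ring is at (375,311). The ring's radius comes out at 36 mm, so the choice is confirmed. I'll check for the toe in the scene cloud.

```bash
python3 - <<'E'
from h import *
for n in ("scene","top","w1"):
    z=np.load(n+".npz");P=dict(camera_params("wrist" if n=="w1" else n))
    if n=="w1":P["world_from_camera"]=z["T"]
    C=cloud(P,z["d"])
    a=np.radians(-8.2);q=(C-[447,-261,0]);x=q[...,0]*np.cos(a)+q[...,1]*np.sin(a);y=-q[...,0]*np.sin(a)+q[...,1]*np.cos(a);Z=C[...,2]
    m=(abs(x)<60)&(abs(y)<50)&(Z>4)
    for lo,hi in ((5,30),(30,55),(55,72),(76,84),(84,95)):
        k=m&(Z>lo)&(Z<hi)
        if k.sum()>5: print(n,lo,k.sum(),"x",np.round(np.percentile(x[k],[1,25,50,75,99])),"y",np.round(np.percentile(y[k],[1,25,50,75,99])))
    k=m&(abs(x)<40)&(abs(y)<30)&(Z<70)
    for v,u in np.argwhere(k)[:40]: print(v,u,np.round([x[v,u],y[v,u],Z[v,u]]),z["im"][v,u])
E
```

```text
scene 5 499 x [-47.   8.  46.  47.  49.] y [-40. -32. -15.  10.  38.]
scene 30 300 x [36. 46. 47. 48. 49.] y [-31. -17.  -2.  14.  28.]
scene 55 219 x [-1. 46. 47. 47. 49.] y [-31. -15.  -1.  13.  29.]
scene 76 1525 x [-48. -20.  11.  31.  48.] y [-32. -20.  -4.  18.  31.]
scene 84 110 x [-11.   4.   6.   8.  38.] y [-18. -10.  -3.   5.  12.]
338 130 [-36.  10.  12.] [48 29 16]
338 131 [-34.  11.  14.] [47 27 12]
339 128 [ 0.  1. 65.] [24 22 20]
339 129 [-38.   8.   9.] [46 26 11]
339 130 [-37.   9.   8.] [44 26 13]
339 131 [-37.  11.   7.] [46 26 15]
339 132 [-36.  12.   6.] [44 26 13]
340 127 [-2. -1. 62.] [35 36 35]
340 128 [-0.  0. 62.] [40 41 43]
340 129 [-37.   7.   9.] [41 29 20]
340 130 [-38.   8.   5.] [46 26 10]
340 131 [-36.   9.   6.] [44 27 13]
340 132 [-34.  11.   6.] [46 27 15]
340 133 [-34.  12.   5.] [47 29 14]
341 126 [-1. -3. 62.] [49 45 43]
341 127 [ 1. -2. 63.] [44 44 44]
341 128 [ 2. -1. 63.] [41 41 42]
341 129 [-1.  1. 58.] [38 38 35]
341 130 [-37.   7.   4.] [47 29 16]
341 131 [-35.   8.   4.] [46 27 14]
342 125 [-38.  -1.   9.] [59 36 18]
342 126 [-37.   1.  
[... 1601 characters left out ...]
 46 30]
297 459 [33. 14.  8.] [70 47 31]
298 454 [29. 27. 10.] [64 42 28]
298 455 [29. 23.  5.] [64 43 28]
298 457 [30. 18.  6.] [68 45 30]
298 458 [30. 15.  4.] [71 47 31]
298 459 [30. 15. 10.] [70 47 31]
299 453 [26. 28.  5.] [65 44 28]
299 454 [26. 26.  8.] [64 43 28]
299 457 [27. 18.  4.] [69 46 30]
299 458 [28. 16.  6.] [70 47 31]
299 459 [28. 13.  5.] [67 45 30]
300 453 [23. 28.  5.] [66 44 29]
300 454 [24. 26.  7.] [64 43 28]
300 455 [24. 23.  4.] [65 43 28]
300 459 [25. 13.  7.] [68 45 30]
301 453 [21. 28.  7.] [64 43 28]
301 454 [21. 26.  8.] [64 43 29]
301 458 [23. 15.  7.] [71 48 32]
301 459 [23. 12.  4.] [65 44 29]
302 452 [18. 30.  5.] [66 44 28]
302 453 [18. 27.  5.] [64 43 28]
```

Scaled: -0.459 m / 0.8 = -0.5738, -0.091 m / 0.8 = -0.1138, 0.6 rad / 1.5708 = 0.382.

Call:
move_arm:
  motion:
    - [0, 0, 0, -0.5738, -0.1138, 0, 0.085]
    - [0, 0, 0, -0.5738, -0.1138, 0, 0.085]
    - [0, 0, 0, -0.5738, -0.1138, 0, 0.085]
    - [0, 0, 0, -0.5738, -0.1138, 0, 0.085]
    - [0, 0, 0, -0.5738, -0.1138, 0, 0.085]
    - [0, 0.1273, 0, -0.5738, -0.1138, 0, 0.085]
    - [0, 0.2546, 0, -0.5738, -0.1138, 0.025, 0.085]
    - [0, 0.382, 0, -0.5738, -0.1138, 0.05, 0.085]

```text
clock: 2.9
eef_pos: [422.3, -442.4, 162.2]
tcp_rot: [3.135, -0.56, 1.432]
contact_force: [0.7, -0.5, -0.4]
opening: 0.994
grasp_force: 0.0
```

```bash
python3 - <<'E'
from h import *
rel([421,-439,100],R=Ro.from_euler("xyz",[np.pi,0,np.radians(81.8)]).as_matrix()@Ro.from_rotvec([0,.87,0]).as_matrix())
E
```

```text
turn [0.004 0.31  0.004] shift m [-0.0304 -0.0021  0.0544] now [ 422.3 -442.4  162.2] [179.6 -32.1  82. ]
```

Scaled: 0.054 m / 0.8 = 0.0675, -0.03 m / 0.8 = -0.0375, 0.31 rad / 1.5708 = 0.1974.

Call:
move_arm:
  motion:
    - [0, 0.1273, 0, -0.0188, 0, 0.0375, 0.085]
    - [0, 0.1974, 0, -0.0375, 0, 0.0675, 0.085]
    - [0, 0.1974, 0, -0.0375, 0, 0.0675, 0.085]
    - [0, 0.1974, 0, -0.0375, 0, 0.0675, 0.085]

```text
clock: 3.4
eef_pos: [423.3, -435.9, 99.9]
tcp_rot: [3.14, -0.866, 1.431]
contact_force: [-0.3, -0.3, -0.5]
opening: 0.995
grasp_force: 0.0
```

```bash
python3 - <<'E'
from h import *
P=camera_params("wrist");im,d=grab_frame("wrist");save("w2",im);np.savez("w2",im=im,d=d,T=P["world_from_camera"]);
C=cloud(P,d)
a=np.radians(-8.2);q=(C-[447,-261,0]);x=q[...,0]*np.cos(a)+q[...,1]*np.sin(a);y=-q[...,0]*np.sin(a)+q[...,1]*np.cos(a);Z=C[...,2]
m=(abs(x)<25)&(abs(y)<12)&(Z<76)&(Z>11)
for lo in range(10,76,4):
    k=m&(Z>lo)&(Z<lo+4)
    if k.sum(): print(lo,k.sum(),np.round(np.percentile(x[k],[2,50,98]),1),np.round(np.median(y[k]),1))
hd=(Z>88)&(Z<125)&(abs(x)<15)&(abs(y)<15);k=hd
print("handle",np.percentile(x[k],[2,50,98]),np.percentile(y[k],[2,50,98]))
rel([447,-261,260],81.8)
E
```

```text
10 23 [-4.4  2.2  9.6] -3.8
14 93 [-4.4  3.1  9.6] -3.0
18 18 [-4.3 -1.6  0.3] -2.6
22 21 [-4.3 -2.4  0.3] -2.8
26 18 [-4.2 -1.5  0.3] -2.8
30 20 [-4.2 -2.   0.3] -3.0
34 22 [-4.1 -1.9  0.3] -3.0
38 23 [-4.1 -2.3  0.3] -3.1
42 20 [-4.  -1.4  0.3] -2.9
46 18 [-4.  -1.8  0.3] -3.2
50 1 [-3.1 -3.1 -3.1] -4.8
70 9 [-20.5  11.5  17.8] 5.8
74 31 [-20.1  13.1  19.3] 5.2
handle [-10.85480297  -2.32902738   6.31239909] [-11.34036259  -9.99255164  -8.14697847]
turn [ 0.001 -0.865  0.004] shift m [ 0.2357 -0.0011  0.0313] now [ 423.7 -436.3  101. ] [179.8 -49.5  82.1]
```

View pics/w2.png

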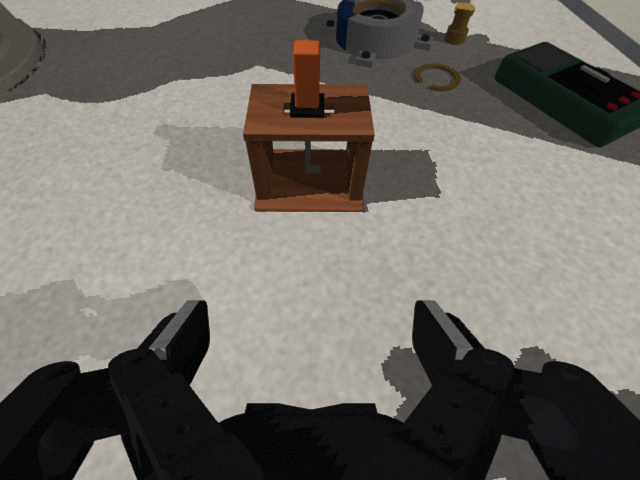

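The view shows the stand at (308,145) with the shank below it and the toe at (312,170). The toe points right, towards world -8°, so the pick has to be turned 180° for the pocket. I'll grasp at yaw -98°.

Scaled: 0.236 m / 0.8 = 0.295, 0.031 m / 0.8 = 0.0388, -0.865 rad / 1.5708 = -0.5507.

Call:
move_arm:
  motion:
    - [0, -0.1146, 0, 0.0625, 0, 0.0075, 0.06]
    - [0, -0.2292, 0, 0.125, 0, 0.015, 0.06]
    - [0, -0.3438, 0, 0.1875, 0, 0.0225, 0.06]
    - [0, -0.4584, 0, 0.25, 0, 0.0313, 0.06]
    - [0, -0.5507, 0, 0.295, 0, 0.0388, 0.06]
    - [0, -0.5507, 0, 0.295, 0, 0.0388, 0.06]

```text
clock: 4.2
eef_pos: [449.4, -258.2, 264.7]
tcp_rot: [3.131, 0.001, 1.436]
contact_force: [-0.8, -0.5, 0.5]
opening: 0.705
grasp_force: 0.0
```

Scaled: 1.57 rad / 1.5708 = 0.9995.

Call:
move_arm:
  motion:
    - [0, 0, 0.9995, 0, 0, 0, 0.06]
    - [0, 0, 0.9995, 0, 0, 0, 0.06]
    - [0, 0, 0.9995, 0, 0, 0, 0.06]
    - [0, 0, 0.9995, 0, 0, 0, 0.06]
    - [0, 0, 0.9995, 0, 0, 0, 0.06]
    - [0, 0, 0.9995, 0, 0, 0, 0.06]
    - [0, 0, 0.9995, 0, 0, 0, 0.06]
    - [0, 0, 0.9995, 0, 0, 0, 0.06]

```text
clock: 5.2
eef_pos: [447.0, -262.6, 260.0]
tcp_rot: [-3.138, -0.003, -0.077]
contact_force: [-0.7, -0.1, 0.6]
opening: 0.699
grasp_force: 0.0
```

Scaled: 1.57 rad / 1.5708 = 0.9995.

Call:
move_arm:
  motion:
    - [0, 0, 0.9995, 0, 0, 0, 0.06]
    - [0, 0, 0.9995, 0, 0, 0, 0.06]
    - [0, 0, 0.9995, 0, 0, 0, 0.06]
    - [0, 0, 0.9995, 0, 0, 0, 0.06]
    - [0, 0, 0.9995, 0, 0, 0, 0.06]
    - [0, 0, 0.9995, 0, 0, 0, 0.06]
    - [0, 0, 0.9995, 0, 0, 0, 0.06]
    - [0, 0, 0.9995, 0, 0, 0, 0.06]

```text
clock: 6.2
eef_pos: [447.0, -262.5, 260.0]
tcp_rot: [-3.138, 0.003, -1.577]
contact_force: [-0.2, 0.6, 1.4]
opening: 0.7
grasp_force: 0.0
```

```bash
python3 - <<'E'
from h import *
P=camera_params("wrist");im,d=grab_frame("wrist")
C=cloud(P,d)
hsv=cv2.cvtColor(im,cv2.COLOR_RGB2HSV);H,S,V=[hsv[...,i].astype(int) for i in range(3)]
Z=C[...,2];k=(np.abs(Z-127)<5)&(S>120)&(H<20)&(np.hypot(C[...,0]-446,C[...,1]+261)<25)
print(k.sum(),C[k].mean(0),cv2.minAreaRect(C[k][:,:2].astype(np.float32)))
k=(np.abs(Z-80)<3)&(S>90)&(H<20)&(np.hypot(C[...,0]-446,C[...,1]+261)<80);print(cv2.minAreaRect(C[k][:,:2].astype(np.float32)))
rel([446,-261.6,150],-98.2);rel([446,-261.6,87],-98.2);print(sensors.sense()["qpos"])
E
```

```text
464 [ 444.83212013 -262.28355503  126.43740967] ((444.83807373046875, -261.6458435058594), (18.433307647705078, 17.817289352416992), 80.06753540039062)
((446.2493591308594, -261.38800048828125), (64.5420150756836, 96.10221099853516), 81.51176452636719)
turn [-0.003  0.004  0.127] shift m [-0.0005  0.0014  0.1099] now [ 447.  -262.5  260. ] [-179.8    0.2  -90.9]
turn [-0.003  0.004  0.127] shift m [-0.0003  0.0016  0.1729] now [ 447.  -262.5  260. ] [-179.8    0.2  -90.9]
[-0.53683733  0.15740212  1.8274584   0.00491467  1.15569282  2.61881203]
```

Scaled: 0.17 m / 0.8 = 0.2125, 0.13 m / 0.8 = 0.1625, 0.128 rad / 1.5708 = 0.0815.

Call:
move_arm:
  motion:
    - [-0.0019, 0.0025, 0.0815, -0.0006, 0.0019, 0.05, 0.06]
    - [-0.0019, 0.0025, 0.0815, -0.0006, 0.0019, 0.1125, 0.06]
    - [-0.0019, 0.0025, 0.0815, -0.0006, 0.0019, 0.1625, 0.06]
    - [-0.0019, 0.0025, 0.0815, -0.0006, 0.0019, 0.1875, 0.06]
    - [-0.0019, 0.0025, 0.0815, -0.0006, 0.0019, 0.2125, 0.06]
    - [-0.0019, 0.0025, 0.0815, -0.0006, 0.0019, 0.2125, 0.06]
  grip_force: 80

```text
clock: 7.0
eef_pos: [445.0, -260.9, 88.3]
tcp_rot: [3.138, 0.001, -1.697]
contact_force: [-0.3, 0.2, -1.0]
opening: 0.702
grasp_force: 0.0
```

Call:
move_arm:
  motion:
    - [0, 0, 0, 0, 0, 0, 0.03]
    - [0, 0, 0, 0, 0, 0, 0.02]
    - [0, 0, 0, 0, 0, 0, 0.012]
    - [0, 0, 0, 0, 0, 0, 0.01]
    - [0, 0, 0, 0, 0, 0, 0.01]

```text
clock: 7.62
eef_pos: [446.4, -261.3, 89.8]
tcp_rot: [3.141, -0.001, -1.699]
contact_force: [-1.2, -0.4, 7.0]
opening: 0.198
grasp_force: 77.9
```

Scaled: -0.11 m / 0.8 = -0.1375, -0.085 m / 0.8 = -0.1063.

Call:
move_arm:
  motion:
    - [0, 0, 0, 0, 0, -0.0188, 0.01]
    - [0, 0, 0, 0, 0, -0.0438, 0.01]
    - [0, 0, 0, 0, 0, -0.075, 0.01]
    - [0, 0, 0, 0, 0, -0.1063, 0.01]
    - [0, 0, 0, 0, 0, -0.1375, 0.01]
    - [0, 0, 0, 0, 0, -0.1375, 0.01]

```text
clock: 8.38
eef_pos: [447.3, -261.6, 201.3]
tcp_rot: [-3.14, -0.002, -1.699]
contact_force: [0.4, -0.5, -0.9]
opening: 0.203
grasp_force: 78.0
```

Scaled: -0.274 m / 0.8 = -0.3425, -0.26 m / 0.8 = -0.325, -1.36 rad / 1.5708 = -0.8658.

Call:
move_arm:
  motion:
    - [0, 0, -0.0637, -0.0438, -0.0125, 0, 0.01]
    - [0, 0, -0.1783, -0.0875, -0.025, 0, 0.01]
    - [0, 0, -0.2928, -0.1375, -0.0413, 0, 0.01]
    - [0, 0, -0.4074, -0.1875, -0.0563, 0, 0.01]
    - [0, 0, -0.522, -0.2375, -0.0725, 0, 0.01]
    - [0, 0, -0.6366, -0.2875, -0.0875, 0, 0.01]
    - [0, 0, -0.7512, -0.325, -0.0988, 0, 0.01]
    - [0, 0, -0.8658, -0.3425, -0.1038, 0, 0.01]

```text
clock: 9.38
eef_pos: [563.5, 1.9, 197.5]
tcp_rot: [3.141, 0.004, -0.332]
contact_force: [0.4, -0.7, -1.1]
opening: 0.197
grasp_force: 78.0
```

Scaled: -1.44 rad / 1.5708 = -0.9167.

Call:
move_arm:
  motion:
    - [0, 0, -0.1146, 0, 0, 0, 0.01]
    - [0, 0, -0.2292, 0, 0, 0, 0.01]
    - [0, 0, -0.3438, 0, 0, 0, 0.01]
    - [0, 0, -0.4584, 0, 0, 0, 0.01]
    - [0, 0, -0.573, 0, 0, 0, 0.01]
    - [0, 0, -0.6875, 0, 0, 0, 0.01]
    - [0, 0, -0.8021, 0, 0, 0, 0.01]
    - [0, 0, -0.9167, 0, 0, 0, 0.01]

```text
clock: 10.38
eef_pos: [562.8, 0.2, 197.5]
tcp_rot: [-3.138, 0.002, 1.107]
contact_force: [0.4, 0.5, -1.0]
opening: 0.204
grasp_force: 78.0
```

```bash
python3 - <<'E'
from h import *
rel([563.8,.2,200],83);s=sensors.sense();print(s["contact_force"],s["qpos"],s["opening"])
P=camera_params("wrist");im,d=grab_frame("wrist");save("w3",im)
C=cloud(P,d);p=pose()[1];R=pose()[0]
q=(C-p)@R  # tool coords
k=(abs(q[...,0])<12)&(abs(q[...,1])<25)&(q[...,2]>12)&(q[...,2]<66)
for lo in range(12,66,6):
    m=k&(q[...,2]>lo)&(q[...,2]<lo+6)
    if m.sum():print(lo,m.sum(),np.round(np.percentile(q[m],[2,50,98],axis=0),1).tolist())
im,d=grab_frame("scene");P=camera_params("scene");C=cloud(P,d);q=(C-p)@R
k=(abs(q[...,0])<12)&(abs(q[...,1])<25)&(q[...,2]>12)&(q[...,2]<85)
for lo in range(12,85,4):
    m=k&(q[...,2]>lo)&(q[...,2]<lo+4)
    if m.sum():print("s",lo,m.sum(),np.round(np.percentile(q[m],[2,50,98],axis=0),1).tolist())
save("s3",cv2.resize(im[120:330,190:400],(600,600)))
E
```

```text
turn [-0.004  0.001 -0.342] shift m [ 0.0004  0.0009 -0.0025] now [5.628e+02 2.000e-01 1.975e+02] [-1.798e+02  1.000e-01  6.340e+01]
[ 0.42341603  0.52340191 -0.98371125] [-2.34538729e-03  2.94853235e-01  1.79849479e+00  1.83345460e-04
  1.05228634e+00  4.61478112e-01] 0.20414142065519061
36 15 [[2.6, -2.7, 38.7], [3.4, -1.0, 40.9], [3.7, 1.1, 41.9]]
42 28 [[2.6, -2.7, 42.4], [3.5, -0.4, 44.6], [4.2, 1.3, 47.8]]
48 24 [[2.5, -2.8, 48.3], [3.3, -1.0, 50.9], [4.0, 1.4, 53.5]]
54 26 [[2.3, -2.9, 54.6], [3.4, -1.0, 56.8], [3.8, 1.4, 59.6]]
60 26 [[2.3, -2.9, 60.3], [3.3, -0.7, 63.9], [3.8, 1.5, 66.0]]
s 20 2 [[0.0, 0.6, 22.3], [1.0, 0.7, 23.0], [1.9, 0.8, 23.6]]
s 24 4 [[0.1, -0.0, 24.8], [1.0, 0.9, 26.1], [3.5, 2.3, 27.8]]
s 28 4 [[-1.0, -1.0, 29.1], [0.4, 0.5, 29.6], [3.4, 1.8, 30.8]]
s 32 6 [[-1.1, -1.0, 32.8], [0.5, 0.6, 34.1], [3.1, 1.6, 35.8]]
s 36 5 [[-0.9, -1.2, 37.5], [0.5, 0.6, 39.7], [2.4, 1.7, 40.0]]
s 40 3 [[-0.5, 1.1, 41.9], [0.8, 1.2, 42.7], [1.6, 2.5, 43.2]]
s 44 2 [[-0.6, 0.3, 46.2], [1.4, 0.6, 46.4], [3.5, 0.9, 46.6]]
s 48 5 [[-0.4, -1.1, 49.1], [1.9, 0.5, 49.9], [3.2, 1.3, 50.6]]
s 52 5 [[-0.9, 0.1, 52.4], [0.8, 0.7, 54.0], [2.5, 2.4, 54.5]]
s 56 3 [[-0.7, -1.2, 56.8], [0.0, 0.4, 57.7], [2.1, 1.0, 59.6]]
s 60 3 [[0.2, -0.2, 61.6], [0.5, 1.0, 61.6], [1.6, 3.0, 62.0]]
s 64 5 [[-0.6, -0.3, 64.9], [0.8, 0.3, 66.5], [3.5, 1.6, 67.8]]
s 68 7 [[-1.1, -7.7, 68.6], [0.4, -1.5, 71.7], [2.9, 2.5, 71.9]]
s 72 9 [[-1.2, -13.5, 72.4], [0.5, -3.8, 73.4], [4.0, 2.2, 75.2]]
s 76 5 [[-1.2, -12.5, 76.2], [-0.9, -5.1, 76.8], [2.2, -0.0, 77.8]]
```

View pics/w3.png

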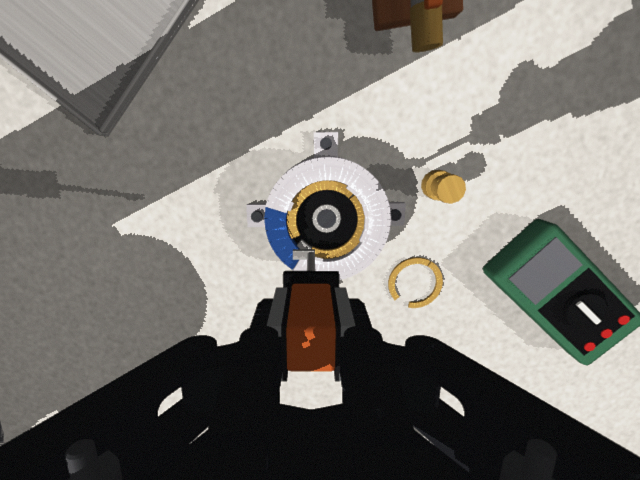

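The wrist view shows the pick hanging at (312,275) with the toe to the left. Held against the scene cloud, the toe's underside is about 77 mm below the TCP. I'll go down towards the bore's middle.

Scaled: 0.072 m / 0.8 = 0.09, 0.06 m / 0.8 = 0.075, -0.342 rad / 1.5708 = -0.2177.

Call:
move_arm:
  motion:
    - [-0.0025, 0, -0.1082, 0, 0.0025, 0.025, 0.01]
    - [-0.0025, 0, -0.2177, 0, 0.0025, 0.05, 0.01]
    - [-0.0025, 0, -0.2177, 0, 0.0025, 0.075, 0.01]
    - [-0.0025, 0, -0.2177, 0, 0.0025, 0.09, 0.01]
    - [-0.0025, 0, -0.2177, 0, 0.0025, 0.09, 0.01]
    - [-0.0025, 0, -0.2177, 0, 0.0025, 0.09, 0.01]

```text
clock: 11.22
eef_pos: [565.5, -0.7, 126.9]
tcp_rot: [3.14, 0.001, 1.442]
contact_force: [0.8, -0.6, 0.1]
opening: 0.205
grasp_force: 78.0
```

```bash
python3 - <<'E'
from h import *
rel([564.5,-.7,106],83);s=sensors.sense();print(s["contact_force"])
P=camera_params("wrist");im,d=grab_frame("wrist");save("w4",cv2.resize(im[150:330,200:440],(800,600)))
E
```

```text
turn [ 0.002  0.001 -0.007] shift m [-0.0001 -0.001   0.0209] now [565.5  -0.7 126.9] [179.9   0.   82.6]
[ 0.82406437 -0.62653654  0.05898149]
```

View pics/w4.png

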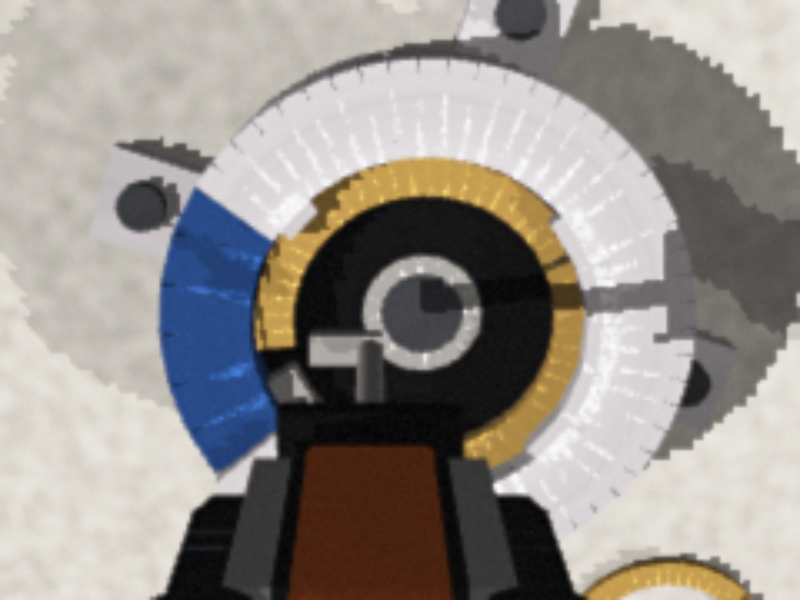

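The view shows the ring end at (275,345) with the gap just below it, the toe at (345,350), and a grey boss in the middle. I'll check the boss height.

```bash
python3 - <<'E'
from h import *
z=np.load("w1.npz");P=dict(camera_params("wrist"));P["world_from_camera"]=z["T"];C=cloud(P,z["d"])
D=np.hypot(C[...,0]-576.7,C[...,1]+1.4);A=np.degrees(np.arctan2(C[...,1]+1.4,C[...,0]-576.7))%360
for r in range(0,40,2):
    k=(D>=r)&(D<r+2);print(r,k.sum(),np.round(np.percentile(C[k][:,2],[10,50,90]),1), np.round(z["im"][k].mean(0)))
k=(D>29)&(D<35)
for a in range(140,220,6):
    m=k&(A>=a)&(A<a+6);print(a,m.sum(),np.round(np.median(C[m][:,2]),1))
E
```

```text
0 12 [23. 24. 25.] [56. 57. 60.]
2 42 [23.1 23.8 24.9] [56. 57. 60.]
4 70 [22.9 23.8 24.7] [56. 56. 60.]
6 94 [23.  23.9 24.7] [55. 56. 59.]
8 126 [23.  23.8 24.8] [107. 106. 105.]
10 149 [23.2 24.  24.8] [155. 152. 147.]
12 184 [22.8 23.7 24.7] [91. 89. 87.]
14 2273 [272.9 282.9 290.9] [10. 10. 11.]
16 4384 [274.1 284.7 291.4] [ 9. 10. 10.]
18 2290 [ 24.3 281.9 289.3] [10. 10. 11.]
20 1328 [ 23.4 279.2 285.3] [11. 11. 12.]
22 830 [ 23.  277.2 282.4] [13. 13. 13.]
24 1043 [ 23.1 281.8 299.1] [10. 10. 11.]
26 2370 [ 24.1 295.7 299.3] [12. 11. 11.]
28 3160 [ 33.3 293.  298.8] [28. 24. 17.]
30 3250 [ 33.8 291.6 298.6] [29. 25. 18.]
32 2942 [ 33.7 288.1 297.4] [33. 28. 21.]
34 2783 [ 34.  284.7 294.1] [35. 32. 28.]
36 2617 [ 36.8 280.  289.9] [41. 42. 44.]
38 2320 [ 39.1 278.8 286.8] [52. 53. 57.]
140 80 292.1
146 32 33.9
152 22 33.6
158 24 33.3
164 25 33.4
170 22 33.5
176 22 33.2
182 9 23.3
188 25 23.4
194 31 28.9
200 24 29.2
206 21 29.4
212 31 29.4
218 22 33.5
```

Scaled: 0.022 m / 0.8 = 0.0275, 0.018 m / 0.8 = 0.0225.

Call:
move_arm:
  motion:
    - [0, 0, 0, 0, -0.0013, 0.0075, 0.01]
    - [0, 0, 0, 0, -0.0013, 0.015, 0.01]
    - [0, 0, 0, 0, -0.0013, 0.0225, 0.01]
    - [0, 0, 0, 0, -0.0013, 0.0275, 0.01]
    - [0, 0, 0, 0, -0.0013, 0.0275, 0.01]

```text
clock: 11.9
eef_pos: [563.8, -0.6, 103.9]
tcp_rot: [3.141, 0.001, 1.443]
contact_force: [-0.4, -0.5, -0.6]
opening: 0.199
grasp_force: 78.0
```

Scaled: 0.0015 m / 0.8 = 0.0019, 0.001 m / 0.8 = 0.0013.

Call:
move_arm:
  motion:
    - [0, 0, 0, 0, 0, 0.0006, 0.01]
    - [0, 0, 0, 0, 0, 0.0013, 0.01]
    - [0, 0, 0, 0, 0, 0.0019, 0.01]
    - [0, 0, 0, 0, 0, 0.0019, 0.01]

```text
clock: 12.4
eef_pos: [564.1, -0.6, 102.9]
tcp_rot: [3.14, 0.001, 1.443]
contact_force: [0.1, -0.2, -0.5]
opening: 0.201
grasp_force: 78.0
```

Scaled: 0.001 m / 0.8 = 0.0013, 0.0005 m / 0.8 = 0.0006.

Call:
move_arm:
  motion:
    - [0, 0, 0, 0, 0, 0.0006, 0.01]
    - [0, 0, 0, 0, 0, 0.0013, 0.01]
    - [0, 0, 0, 0, 0, 0.0013, 0.01]
    - [0, 0, 0, 0, 0, 0.0013, 0.01]

```text
clock: 12.9
eef_pos: [564.1, -0.6, 101.8]
tcp_rot: [3.14, 0.001, 1.443]
contact_force: [-0.8, 0.3, -0.3]
opening: 0.202
grasp_force: 78.0
```

Scaled: 0.0005 m / 0.8 = 0.0006.

Call:
move_arm:
  motion:
    - [0, 0, 0, 0, 0, 0.0006, 0.01]
    - [0, 0, 0, 0, 0, 0.0006, 0.01]
    - [0, 0, 0, 0, 0, 0.0006, 0.01]

```text
clock: 13.28
eef_pos: [564.1, -0.6, 101.3]
tcp_rot: [3.14, 0.001, 1.443]
contact_force: [0.2, -0.0, -1.6]
opening: 0.198
grasp_force: 78.0
```

```bash
python3 - <<'E'
from h import *
s=sensors.sense();print(s["contact_force"],s["eef_pos"])
E
```

```text
[ 2.03282402e-01 -4.37063967e-04 -1.59361235e+00] [564.14130073  -0.61123554 101.33580707]
```

Still free, so I'll carry on down in 0.5 mm steps.

Call:
move_arm:
  motion:
    - [0, 0, 0, 0, 0, 0.0006, 0.01]
    - [0, 0, 0, 0, 0, 0.0006, 0.01]
    - [0, 0, 0, 0, 0, 0.0006, 0.01]

```text
clock: 13.65
eef_pos: [564.2, -0.6, 101.0]
tcp_rot: [3.14, 0.001, 1.443]
contact_force: [-0.5, 0.9, 2.4]
opening: 0.199
grasp_force: 78.4
```

Scaled: 0.0005 m / 0.8 = 0.0006.

Call:
move_arm:
  motion:
    - [0, 0, 0, 0, 0, 0.0006, 0.01]
    - [0, 0, 0, 0, 0, 0.0006, 0.01]
    - [0, 0, 0, 0, 0, 0.0006, 0.01]

```text
clock: 14.02
eef_pos: [564.3, -0.6, 100.6]
tcp_rot: [3.14, 0.001, 1.443]
contact_force: [-0.9, -1.0, 5.5]
opening: 0.2
grasp_force: 78.9
```

Scaled: 0.0005 m / 0.8 = 0.0006.

Call:
move_arm:
  motion:
    - [0, 0, 0, 0, 0, 0.0006, 0.01]
    - [0, 0, 0, 0, 0, 0.0006, 0.01]
    - [0, 0, 0, 0, 0, 0.0006, 0.01]

```text
clock: 14.4
eef_pos: [564.4, -0.6, 100.4]
tcp_rot: [3.14, 0.001, 1.443]
contact_force: [-1.1, 0.4, 8.0]
opening: 0.197
grasp_force: 79.2
```

Floor felt at TCP z of about 101.2. I'll raise about 1 mm clear of it, then slide outward.

Scaled: -0.006 m / 0.8 = -0.0075, -0.0045 m / 0.8 = -0.0056.

Call:
move_arm:
  motion:
    - [0, 0, 0, 0, 0, -0.0015, 0.01]
    - [0, 0, 0, 0, 0, -0.0031, 0.01]
    - [0, 0, 0, 0, -0.0019, -0.0031, 0.01]
    - [0, 0, 0, 0, -0.0038, -0.0031, 0.01]
    - [0, 0, 0, 0, -0.0056, -0.0031, 0.01]
    - [0, 0, 0, 0, -0.0075, -0.0031, 0.01]
    - [0, 0, 0, 0, -0.0075, -0.0031, 0.01]

```text
clock: 15.28
eef_pos: [558.0, 0.2, 102.3]
tcp_rot: [3.14, 0.001, 1.443]
contact_force: [-0.2, -0.4, -1.1]
opening: 0.205
grasp_force: 78.0
```

Scaled: -0.003 m / 0.8 = -0.0038, -0.001 m / 0.8 = -0.0013.

Call:
move_arm:
  motion:
    - [0, 0, 0, 0, -0.0013, 0, 0.01]
    - [0, 0, 0, 0, -0.0025, 0, 0.01]
    - [0, 0, 0, 0, -0.0038, 0, 0.01]
    - [0, 0, 0, 0, -0.0038, 0, 0.01]

```text
clock: 15.78
eef_pos: [555.1, 0.6, 102.3]
tcp_rot: [3.14, 0.001, 1.443]
contact_force: [-1.1, -0.0, -0.1]
opening: 0.203
grasp_force: 78.0
```

Scaled: -0.005 m / 0.8 = -0.0063, -0.001 m / 0.8 = -0.0013.

Call:
move_arm:
  motion:
    - [0, 0, 0, 0, -0.0006, -0.0006, 0.01]
    - [0, 0, 0, 0, -0.0006, -0.0013, 0.01]
    - [0, 0, 0, 0, -0.0006, -0.0025, 0.01]
    - [0, 0, 0, 0, -0.0006, -0.0038, 0.01]
    - [0, 0, 0, 0, -0.0006, -0.005, 0.01]
    - [0, 0, 0, 0, -0.0006, -0.0063, 0.01]
    - [0, 0, 0, 0, -0.0006, -0.0063, 0.01]

```text
clock: 16.65
eef_pos: [554.8, 0.6, 107.3]
tcp_rot: [3.14, 0.001, 1.443]
contact_force: [1.2, -0.9, -3.7]
opening: 0.196
grasp_force: 78.0
```

Scaled: -0.006 m / 0.8 = -0.0075, -0.001 m / 0.8 = -0.0013.

Call:
move_arm:
  motion:
    - [0, 0, 0, 0, 0, -0.0013, 0.01]
    - [0, 0, 0, 0, 0, -0.0025, 0.01]
    - [0, 0, 0, 0, 0, -0.0038, 0.01]
    - [0, 0, 0, 0, 0, -0.005, 0.01]
    - [0, 0, 0, 0, 0, -0.0063, 0.01]
    - [0, 0, 0, 0, 0, -0.0075, 0.01]
    - [0, 0, 0, 0, 0, -0.0075, 0.01]

```text
clock: 17.52
eef_pos: [553.7, 0.7, 112.9]
tcp_rot: [-3.141, 0.001, 1.443]
contact_force: [0.5, -0.3, -14.8]
opening: 0.196
grasp_force: 79.8
```

Scaled: -0.005 m / 0.8 = -0.0063, -0.001 m / 0.8 = -0.0013.

Call:
move_arm:
  motion:
    - [0, 0, 0, 0, 0, -0.0013, 0.01]
    - [0, 0, 0, 0, 0, -0.0025, 0.01]
    - [0, 0, 0, 0, 0, -0.0038, 0.01]
    - [0, 0, 0, 0, 0, -0.005, 0.01]
    - [0, 0, 0, 0, 0, -0.0063, 0.01]
    - [0, 0, 0, 0, 0, -0.0063, 0.01]

```text
clock: 18.27
eef_pos: [555.0, 0.6, 118.5]
tcp_rot: [3.14, 0.001, 1.443]
contact_force: [0.4, 0.7, -7.3]
opening: 0.196
grasp_force: 80.9
```

Scaled: -0.003 m / 0.8 = -0.0038, -0.001 m / 0.8 = -0.0013.

Call:
move_arm:
  motion:
    - [0, 0, 0, 0, 0, -0.0013, 0.01]
    - [0, 0, 0, 0, 0, -0.0025, 0.01]
    - [0, 0, 0, 0, 0, -0.0038, 0.01]
    - [0, 0, 0, 0, 0, -0.0038, 0.01]

```text
clock: 18.77
eef_pos: [555.0, 0.7, 121.4]
tcp_rot: [3.14, 0.001, 1.443]
contact_force: [2.8, 1.4, -7.8]
opening: 0.199
grasp_force: 80.6
```

```bash
cat > ring.py <<'E'
from h import *
def ring():
  for n in ("top","scene"):
    im,d=grab_frame(n);P=camera_params(n);C=cloud(P,d)
    hsv=cv2.cvtColor(im,cv2.COLOR_RGB2HSV);H,S,V=[hsv[...,i].astype(int) for i in range(3)]
    D=np.hypot(C[...,0]-576.7,C[...,1]+1.4);A=np.degrees(np.arctan2(C[...,1]+1.4,C[...,0]-576.7))%360
    k=(D<46)&(H>12)&(H<34)&(S>90)&(C[...,2]>26)&(C[...,2]<75)
    p=C[k];print(n,k.sum())
    for a in range(0,360,20):
        m=k&(A>=a)&(A<a+20)
        if m.sum()>2: print(a,m.sum(),"r %.1f z %.1f"%(np.median(D[m]),np.median(C[m][:,2])),end="; ")
    print()
    c=p.mean(0);u,s,v=np.linalg.svd(p-c);nn=v[2]*np.sign(v[2][2]);print("plane",c,"normal",nn)
  return
if __name__=="__main__": ring();print(sensors.sense()["contact_force"])
E
python3 ring.py
```

```text
top 0

plane [nan nan nan] normal [0. 0. 1.]
scene 291
0 7 r 30.3 z 37.1; 20 14 r 31.1 z 36.9; 40 22 r 32.6 z 39.6; 60 24 r 31.5 z 42.2; 80 23 r 31.5 z 44.9; 100 21 r 30.7 z 48.0; 120 20 r 29.8 z 49.6; 140 17 r 28.6 z 51.5; 160 13 r 29.0 z 52.8; 180 4 r 27.6 z 50.5; 220 22 r 30.7 z 48.1; 240 28 r 31.7 z 45.1; 260 27 r 32.3 z 41.9; 280 20 r 31.0 z 39.4; 300 13 r 30.1 z 37.9; 320 8 r 29.6 z 37.3; 340 6 r 29.0 z 35.5; 
plane [ 5.76204243e+02 -1.73822522e-02  4.35950732e+01] normal [ 0.24156825 -0.03209511  0.96985292]
[ 3.28302931  0.91016039 -9.14084093]ring.py:13: RuntimeWarning: Mean of empty slice.
  c=p.mean(0);u,s,v=np.linalg.svd(p-c);nn=v[2]*np.sign(v[2][2]);print("plane",c,"normal",nn)
  ret = um.true_divide(
```

The force dropped from 15 to 7 N and both halves are up, so the ring has jumped the teeth. I'll lower it to rest, then withdraw the toe inward.

Scaled: 0.0065 m / 0.8 = 0.0081, 0.006 m / 0.8 = 0.0075.

Call:
move_arm:
  motion:
    - [0, 0, 0, 0, 0, 0.0013, 0.01]
    - [0, 0, 0, 0, 0, 0.0025, 0.01]
    - [0, 0, 0, 0, 0, 0.0038, 0.01]
    - [0, 0, 0, 0, 0, 0.005, 0.01]
    - [0, 0, 0, 0, 0, 0.0063, 0.01]
    - [0, 0, 0, 0, 0, 0.0075, 0.01]
    - [0, 0, 0, 0, 0, 0.0081, 0.01]
    - [0, 0, 0, 0, 0, 0.0081, 0.01]

```text
clock: 19.88
eef_pos: [554.7, 0.5, 114.9]
tcp_rot: [3.14, 0.001, 1.443]
contact_force: [-0.9, -0.3, -1.0]
opening: 0.204
grasp_force: 81.7
```

```bash
python3 ring.py 2>/dev/null | grep -A3 scene
```

```text
scene 293
0 9 r 30.5 z 36.2; 20 12 r 31.1 z 36.4; 40 23 r 32.5 z 37.5; 60 22 r 31.9 z 39.4; 80 21 r 31.0 z 41.9; 100 24 r 31.8 z 43.4; 120 27 r 32.1 z 45.4; 140 17 r 30.0 z 45.9; 160 18 r 30.9 z 46.9; 200 7 r 31.0 z 43.2; 220 19 r 30.8 z 43.7; 240 25 r 32.1 z 41.7; 260 24 r 32.0 z 40.1; 280 19 r 31.4 z 38.2; 300 11 r 29.3 z 36.3; 320 8 r 28.6 z 35.6; 340 6 r 29.3 z 35.4; 
plane [574.72403299   1.53043081  40.71634789] normal [ 0.14647682 -0.01318599  0.98912622]
[ 0.12291277 -0.04500839 -0.32997841]
```

Call:
move_arm:
  motion:
    - [0, 0, 0, 0, 0.0025, 0, 0.01]
    - [0, 0, 0, 0, 0.005, 0, 0.01]
    - [0, 0, 0, 0, 0.0088, 0, 0.01]
    - [0, 0, 0, 0, 0.0125, 0, 0.01]
    - [0, 0, 0, 0, 0.0156, 0, 0.01]
    - [0, 0, 0, 0, 0.0156, 0, 0.01]
    - [0, 0, 0, 0, 0.0156, -0.0025, 0.01]
    - [0, 0, 0, 0, 0.0156, -0.0038, 0.01]

```text
clock: 20.98
eef_pos: [567.1, -1.0, 118.0]
tcp_rot: [3.14, 0.001, 1.443]
contact_force: [-0.5, 0.9, -1.8]
opening: 0.197
grasp_force: 81.7
```

```bash
python3 ring.py 2>/dev/null | grep -A3 scene
```

```text
scene 291
0 9 r 30.2 z 35.5; 20 10 r 31.2 z 36.7; 40 22 r 32.7 z 38.0; 60 23 r 31.7 z 39.6; 80 24 r 31.2 z 41.8; 100 21 r 31.6 z 43.5; 120 25 r 31.9 z 44.0; 140 12 r 31.4 z 46.0; 160 21 r 30.2 z 47.5; 180 5 r 28.7 z 46.8; 200 5 r 30.8 z 44.2; 220 22 r 31.1 z 43.8; 240 25 r 31.8 z 41.6; 260 23 r 31.7 z 39.9; 280 19 r 31.2 z 38.3; 300 10 r 29.2 z 36.6; 320 9 r 28.0 z 36.2; 340 6 r 28.8 z 35.1; 
plane [574.55854853   0.99114926  41.01095329] normal [ 0.150688   -0.00584792  0.98856407]
[ 0.94142053 -0.55850027 -0.41147366]
```

Scaled: -0.085 m / 0.8 = -0.1063, -0.08 m / 0.8 = -0.1.

Call:
move_arm:
  motion:
    - [0, 0, 0, 0, 0, -0.0125, 0.01]
    - [0, 0, 0, 0, 0, -0.0375, 0.01]
    - [0, 0, 0, 0, 0, -0.0688, 0.01]
    - [0, 0, 0, 0, 0, -0.1, 0.01]
    - [0, 0, 0, 0, 0, -0.1063, 0.01]

```text
clock: 21.7
eef_pos: [568.1, -0.9, 205.0]
tcp_rot: [3.137, 0.0, 1.443]
contact_force: [-0.4, 0.1, -1.1]
opening: 0.195
grasp_force: 81.8
```

Scaled: -0.273 m / 0.8 = -0.3413, -0.26 m / 0.8 = -0.325, 1.44 rad / 1.5708 = 0.9167.

Call:
move_arm:
  motion:
    - [0, 0, 0.1146, -0.0438, -0.0125, 0, 0.01]
    - [0, 0, 0.2292, -0.0875, -0.0275, 0, 0.01]
    - [0, 0, 0.3438, -0.1375, -0.0438, 0, 0.01]
    - [0, 0, 0.4584, -0.1875, -0.06, 0, 0.01]
    - [0, 0, 0.573, -0.2375, -0.075, 0, 0.01]
    - [0, 0, 0.6875, -0.2875, -0.0913, 0, 0.01]
    - [0, 0, 0.8021, -0.325, -0.1038, 0, 0.01]
    - [0, 0, 0.9167, -0.3413, -0.1088, 0, 0.01]

```text
clock: 22.7
eef_pos: [444.6, -261.8, 202.3]
tcp_rot: [3.141, -0.0, -0.005]
contact_force: [-0.1, -0.1, 0.0]
opening: 0.196
grasp_force: 81.7
```

Scaled: 1.44 rad / 1.5708 = 0.9167.

Call:
move_arm:
  motion:
    - [0, 0, 0.1146, 0, 0, 0, 0.01]
    - [0, 0, 0.2292, 0, 0, 0, 0.01]
    - [0, 0, 0.3438, 0, 0, 0, 0.01]
    - [0, 0, 0.4584, 0, 0, 0, 0.01]
    - [0, 0, 0.573, 0, 0, 0, 0.01]
    - [0, 0, 0.6875, 0, 0, 0, 0.01]
    - [0, 0, 0.8021, 0, 0, 0, 0.01]
    - [0, 0, 0.9167, 0, 0, 0, 0.01]

```text
clock: 23.7
eef_pos: [445.4, -260.3, 202.3]
tcp_rot: [-3.141, -0.001, -1.443]
contact_force: [0.0, -0.4, -1.1]
opening: 0.197
grasp_force: 81.7
```

```bash
python3 - <<'E'
from h import *
rel([446.4,-261.3,165],-97.4);p=pose()[1];R=pose()[0]
P=camera_params("wrist");im,d=grab_frame("wrist")
C=cloud(P,d)
q=(C-p)@R
k=(abs(q[...,0])<12)&(abs(q[...,1])<25)&(q[...,2]>35)&(q[...,2]<66)
print(np.round(np.percentile(q[k],[2,50,98],axis=0),1).tolist())
hsv=cv2.cvtColor(im,cv2.COLOR_RGB2HSV);H,S,V=[hsv[...,i].astype(int) for i in range(3)]
k=(np.abs(C[...,2]-79.5)<3)&(S>90)&(H<20)&(np.hypot(C[...,0]-446,C[...,1]+261)<80);print(k.sum(),cv2.minAreaRect(C[k][:,:2].astype(np.float32)))
save("w5",cv2.resize(im[120:360,180:460],(700,600)))
E
```

```text
turn [-0.    -0.001  0.257] shift m [ 0.0011 -0.0008  0.0373] now [ 445.4 -260.3  202.3] [-180.    -0.   -82.7]
[[1.0, -1.9, 38.8], [2.3, 0.6, 51.5], [2.8, 2.4, 65.2]]
8309 ((446.14166259765625, -261.54766845703125), (64.4267578125, 96.1366195678711), 81.53022003173828)
```

View pics/w5.png

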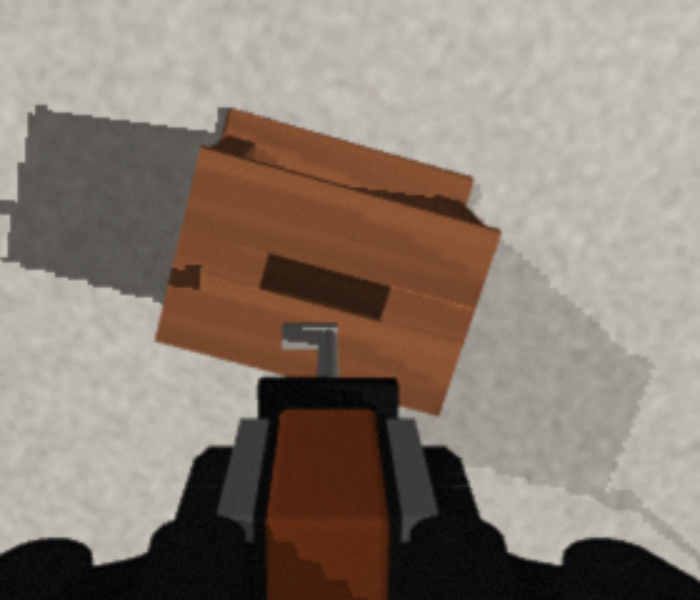

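The view shows the slot centred at about crop (324,288), with the toe pointing left as it did at the start. I'll cast the slot centre onto the plate.

```bash
python3 - <<'E'
from h import *
c=[pt("wrist",180+u/2.5,120+v/2.5,80) for u,v in ((265,253),(390,287),(380,320),(260,290))]
c=np.array(c);print(c[:,:2].mean(0),np.linalg.norm(c[1]-c[0]),np.linalg.norm(c[3]-c[0]),np.degrees(np.arctan2(*(c[1]-c[0])[[1,0]])))
E
```

```text
[ 446.02972868 -261.33703228] 40.71289931520845 12.061326652973154 171.19572901283715
```

Scaled: 0.055 m / 0.8 = 0.0688, 0.05 m / 0.8 = 0.0625, 0.262 rad / 1.5708 = 0.1668.

Call:
move_arm:
  motion:
    - [0, 0, 0.1146, 0.0013, -0.001, 0.0125, 0.01]
    - [0, 0, 0.1668, 0.0013, -0.001, 0.0313, 0.01]
    - [0, 0, 0.1668, 0.0013, -0.001, 0.0463, 0.01]
    - [0, 0, 0.1668, 0.0013, -0.001, 0.0463, 0.01]
    - [0, 0, 0.1668, 0.0013, -0.001, 0.0525, 0.01]
    - [0, 0, 0.1668, 0.0013, -0.001, 0.0625, 0.01]
    - [0, 0, 0.1668, 0.0013, -0.001, 0.0688, 0.01]
    - [0, 0, 0.1668, 0.0013, -0.001, 0.0688, 0.01]

```text
clock: 24.75
eef_pos: [446.6, -261.3, 147.5]
tcp_rot: [-3.141, -0.001, -1.699]
contact_force: [-0.2, -0.2, -0.7]
opening: 0.197
grasp_force: 81.7
```

```bash
python3 - <<'E'
from h import *
rel([446.3,-261.3,90.5],-97.7)
E
```

```text
turn [-0.001 -0.001  0.006] shift m [-0.      0.0003  0.057 ] now [ 446.6 -261.3  147.5] [-180.    -0.   -97.3]
```

The toe is inside the slot with no contact, so I'll lower until it seats.

Scaled: 0.056 m / 0.8 = 0.07, 0.054 m / 0.8 = 0.0675.

Call:
move_arm:
  motion:
    - [0, 0, 0, 0, 0, 0.0125, 0.01]
    - [0, 0, 0, 0, 0, 0.0275, 0.01]
    - [0, 0, 0, 0, 0, 0.0425, 0.01]
    - [0, 0, 0, 0, 0, 0.055, 0.01]
    - [0, 0, 0, 0, 0, 0.0625, 0.01]
    - [0, 0, 0, 0, 0, 0.0675, 0.01]
    - [0, 0, 0, 0, 0, 0.07, 0.01]
    - [0, 0, 0, 0, 0, 0.07, 0.01]

```text
clock: 25.75
eef_pos: [447.0, -261.6, 92.1]
tcp_rot: [-3.14, -0.001, -1.699]
contact_force: [-0.1, -0.1, -0.2]
opening: 0.197
grasp_force: 81.7
```

Scaled: 0.001 m / 0.8 = 0.0013, 0.0005 m / 0.8 = 0.0006.

Call:
move_arm:
  motion:
    - [0, 0, 0, 0, 0, 0.0006, 0.01]
    - [0, 0, 0, 0, 0, 0.0013, 0.01]
    - [0, 0, 0, 0, 0, 0.0013, 0.01]

```text
clock: 26.12
eef_pos: [446.9, -261.6, 91.0]
tcp_rot: [-3.14, -0.001, -1.699]
contact_force: [0.3, 0.4, -0.9]
opening: 0.199
grasp_force: 81.7
```

Scaled: 0.001 m / 0.8 = 0.0013, 0.0005 m / 0.8 = 0.0006.

Call:
move_arm:
  motion:
    - [0, 0, 0, 0, 0, 0.0006, 0.01]
    - [0, 0, 0, 0, 0, 0.0013, 0.01]
    - [0, 0, 0, 0, 0, 0.0013, 0.01]

```text
clock: 26.5
eef_pos: [446.9, -261.5, 89.9]
tcp_rot: [-3.14, -0.001, -1.699]
contact_force: [-0.5, 1.0, -0.9]
opening: 0.194
grasp_force: 81.7
```

Call:
move_arm:
  motion:
    - [0, 0, 0, 0, 0, 0.0006, 0.01]
    - [0, 0, 0, 0, 0, 0.0006, 0.01]

```text
clock: 26.75
eef_pos: [446.9, -261.5, 89.8]
tcp_rot: [-3.14, -0.001, -1.699]
contact_force: [-0.7, 1.0, 5.3]
opening: 0.2
grasp_force: 82.7
```

Scaled: -0.11 m / 0.8 = -0.1375, -0.085 m / 0.8 = -0.1063.

Call:
move_arm:
  motion:
    - [0, 0, 0, 0, 0, 0, 0.03]
    - [0, 0, 0, 0, 0, 0, 0.05]
    - [0, 0, 0, 0, 0, 0, 0.06]
    - [0, 0, 0, 0, 0, -0.0125, 0.06]
    - [0, 0, 0, 0, 0, -0.0375, 0.06]
    - [0, 0, 0, 0, 0, -0.0688, 0.06]
    - [0, 0, 0, 0, 0, -0.1063, 0.06]
    - [0, 0, 0, 0, 0, -0.1375, 0.06]

```text
clock: 27.75
eef_pos: [446.9, -261.6, 201.3]
tcp_rot: [-3.139, -0.001, -1.699]
contact_force: [0.5, -0.4, -0.1]
opening: 0.704
grasp_force: 0.0
```

Scaled: -0.274 m / 0.8 = -0.3425, -0.26 m / 0.8 = -0.325, -1.44 rad / 1.5708 = -0.9167.

Call:
move_arm:
  motion:
    - [0, 0, -0.1146, -0.0438, -0.0125, 0, 0.06]
    - [0, 0, -0.2292, -0.0875, -0.025, 0, 0.06]
    - [0, 0, -0.3438, -0.1375, -0.0413, 0, 0.06]
    - [0, 0, -0.4584, -0.1875, -0.0563, 0, 0.06]
    - [0, 0, -0.573, -0.2375, -0.0725, 0, 0.06]
    - [0, 0, -0.6875, -0.2875, -0.0875, 0, 0.06]
    - [0, 0, -0.8021, -0.325, -0.0938, 0, 0.06]
    - [0, 0, -0.9167, -0.3425, -0.0938, 0, 0.06]

```text
clock: 28.75
eef_pos: [556.8, 2.3, 200.0]
tcp_rot: [3.141, -0.002, -0.252]
contact_force: [0.1, 0.2, -0.5]
opening: 0.702
grasp_force: 0.0
```

Scaled: -1.44 rad / 1.5708 = -0.9167.

Call:
move_arm:
  motion:
    - [0, 0, -0.1146, 0, 0, 0, 0.03]
    - [0, 0, -0.2292, 0, 0, 0, 0.03]
    - [0, 0, -0.3438, 0, 0, 0, 0.03]
    - [0, 0, -0.4584, 0, 0, 0, 0.03]
    - [0, 0, -0.573, 0, 0, 0, 0.03]
    - [0, 0, -0.6875, 0, 0, 0, 0.03]
    - [0, 0, -0.8021, 0, 0, 0, 0.03]
    - [0, 0, -0.9167, 0, 0, 0, 0.03]

```text
clock: 29.75
eef_pos: [556.3, 0.7, 200.0]
tcp_rot: [3.14, 0.0, 1.187]
contact_force: [0.3, 0.2, -0.6]
opening: 0.351
grasp_force: 0.0
```

```bash
python3 - <<'E'
from h import *
n="scene";im,d=grab_frame(n);P=camera_params(n);C=cloud(P,d)
hsv=cv2.cvtColor(im,cv2.COLOR_RGB2HSV);H,S,V=[hsv[...,i].astype(int) for i in range(3)]
hd=(C[...,2]>120)&(C[...,2]<133)&(S>120)&(H<20)&(np.hypot(C[...,0]-446,C[...,1]+261)<40);print("handle",hd.sum(),C[hd].mean(0))
P=camera_params("wrist");print(pose()[1],np.degrees(pose()[2]["tcp_rot"]));im,d=grab_frame("wrist");np.savez("w6",im=im,d=d,T=P["world_from_camera"])
save("w6",cv2.resize(im[110:350,180:500],(800,600)))
C=cloud(P,d);hsv=cv2.cvtColor(im,cv2.COLOR_RGB2HSV);H,S,V=[hsv[...,i].astype(int) for i in range(3)]
D=np.hypot(C[...,0]-576.7,C[...,1]+1.4);A=np.degrees(np.arctan2(C[...,1]+1.4,C[...,0]-576.7))%360
k=(D<46)&(H>12)&(H<34)&(S>90)&(C[...,2]>26)&(C[...,2]<75)
for a in range(0,360,10):
    m=k&(A>=a)&(A<a+10)
    if m.sum()>2: print(a,m.sum(),"r %.1f %.1f z %.1f"%(*np.percentile(D[m],[3,97]),np.median(C[m][:,2])),end="; ")
p=C[k];c=p.mean(0);u,s,v=np.linalg.svd(p-c,full_matrices=False);print(c,v[2]*np.sign(v[2][2]))
print(sensors.sense()["clock"])
E
```

```text
handle 123 [ 448.38353406 -261.87273093  126.26450753]
[556.27022894   0.71279147 200.0155407 ] [1.79893673e+02 2.40014938e-02 6.84989597e+01]
0 37 r 28.1 33.2 z 34.1; 10 38 r 28.2 33.3 z 34.2; 20 30 r 28.2 32.6 z 35.0; 30 45 r 28.7 35.7 z 35.7; 40 55 r 28.9 36.0 z 36.6; 50 56 r 29.2 36.2 z 37.4; 60 60 r 29.0 36.0 z 38.5; 70 57 r 29.2 36.2 z 39.7; 80 61 r 28.8 36.2 z 40.7; 90 64 r 28.5 36.3 z 41.8; 100 63 r 28.4 36.0 z 42.8; 110 66 r 28.2 35.9 z 43.7; 120 61 r 27.7 35.4 z 44.5; 130 64 r 27.5 35.3 z 45.4; 140 59 r 27.2 35.3 z 45.6; 150 65 r 26.8 34.8 z 46.2; 160 52 r 26.9 34.8 z 46.0; 170 57 r 26.7 34.3 z 46.2; 210 31 r 26.8 34.4 z 43.5; 220 54 r 26.9 34.2 z 43.5; 230 54 r 26.8 34.3 z 42.8; 240 54 r 27.0 36.7 z 41.9; 250 57 r 27.2 34.9 z 40.7; 260 59 r 27.3 35.8 z 39.4; 270 59 r 27.2 35.2 z 38.5; 280 57 r 27.5 35.8 z 37.2; 290 59 r 27.2 35.2 z 36.3; 300 46 r 27.6 34.0 z 35.8; 310 42 r 27.5 33.2 z 35.0; 320 43 r 27.5 33.6 z 34.4; 330 41 r 27.8 33.1 z 34.1; 340 39 r 27.8 33.2 z 33.8; 350 40 r 27.9 33.4 z 34.0; [577.11593477   1.12751428  39.9140566 ] [ 0.19253372 -0.04008946  0.98047111]
29.85
```

View pics/w6.png

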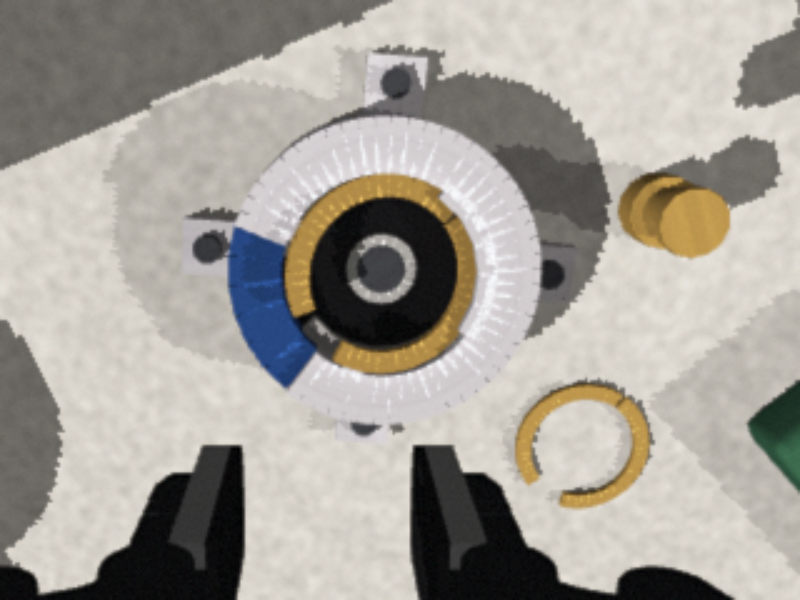

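The view shows the ring tilted on the teeth, with its end at crop (302,315), the gap below it, and the far side at (470,270) under the lip. The pick is back in its stand, with the handle top at 126.3 as before. I'll plan a tilted grip at 158°.

```bash
python3 - <<'E'
from h import *
z=np.load("w6.npz");P=dict(camera_params("wrist"));P["world_from_camera"]=z["T"];C=cloud(P,z["d"]);im=z["im"]
hsv=cv2.cvtColor(im,cv2.COLOR_RGB2HSV);H,S,V=[hsv[...,i].astype(int) for i in range(3)]
D=np.hypot(C[...,0]-576.7,C[...,1]+1.4);A=np.degrees(np.arctan2(C[...,1]+1.4,C[...,0]-576.7))%360
k=(D<37)&(H>12)&(H<34)&(S>90)&(C[...,2]>31)&(C[...,2]<60)
def plane(m):
    p=C[m];c=p.mean(0);A_=np.c_[p[:,:2]-c[:2],np.ones(len(p))];
    for _ in range(3):
        w=np.linalg.lstsq(A_,p[:,2],rcond=None)[0];ok=abs(A_@w-p[:,2])<1;A_,p=A_[ok],p[ok]
    n=np.array([-w[0],-w[1],1]);return c,w,n/np.linalg.norm(n)
c,w,n=plane(k&(A>25)&(A<180));print("+y",c,n)
c2,w2,n2=plane(k&(A>205)&(A<335));print("-y",n2)
g=np.array([576.7+30.3*np.cos(np.radians(158)),-1.4+30.3*np.sin(np.radians(158))])
zt=w[0]*(g[0]-c[0])+w[1]*(g[1]-c[1])+w[2]+.45;print("top z",zt)
T=np.r_[g,zt]-n*6
x=np.array([np.cos(np.radians(68)),np.sin(np.radians(68)),0]);x-=x@n*n;x/=np.linalg.norm(x);R=np.c_[x,np.cross(-n,x),-n]
print("T",T);rel(T+n*60,R=R);rel(T,R=R);print(Ro.from_matrix(R).as_euler("xyz"))
np.savez("grip",R=R,T=T,n=n)
E
```

```text
+y [570.69589073  21.77392967  42.06566737] [ 0.19134943 -0.02919611  0.98108765]
-y [ 0.19429384 -0.02295795  0.98067468]
top z 46.50044072217904
T [547.45823262  10.12575642  40.61391481]
turn [ 0.191 -0.044 -0.008] shift m [ 0.0081 -0.0007  0.1005] now [556.3   0.7 200. ] [179.9   0.   67.8]
turn [ 0.191 -0.044 -0.008] shift m [ 0.0054 -0.0121  0.1593] now [556.3   0.7 200. ] [179.9   0.   67.8]
[-2.95173199  0.04382455  1.195243  ]
```

Scaled: 0.1 m / 0.8 = 0.125, 0.008 m / 0.8 = 0.01, 0.191 rad / 1.5708 = 0.1216.

Call:
move_arm:
  motion:
    - [0.0637, -0.0127, -0.0025, 0.005, 0, 0.05, 0.03]
    - [0.1216, -0.028, -0.0051, 0.01, -0.0013, 0.1, 0.03]
    - [0.1216, -0.028, -0.0051, 0.01, -0.0013, 0.125, 0.03]
    - [0.1216, -0.028, -0.0051, 0.01, -0.0013, 0.125, 0.03]
    - [0.1216, -0.028, -0.0051, 0.01, -0.0013, 0.125, 0.03]
  grip_force: 50

```text
clock: 30.48
eef_pos: [558.8, 8.3, 100.8]
tcp_rot: [-2.954, 0.043, 1.192]
contact_force: [0.3, 0.0, 0.7]
opening: 0.353
grasp_force: 0.0
```

```bash
python3 - <<'E'
from h import *
g=np.load("grip.npz");rel(g["T"],R=g["R"])
E
```

```text
turn [ 0.002 -0.001 -0.003] shift m [0.0001 0.0002 0.0612] now [558.8   8.3 100.8] [-169.3    2.5   68.3]
```

Scaled: 0.061 m / 0.8 = 0.0763, 0.055 m / 0.8 = 0.0688.

Call:
move_arm:
  motion:
    - [0, 0, 0, 0, 0, 0.0188, 0.03]
    - [0, 0, 0, 0, 0, 0.0375, 0.03]
    - [0, 0, 0, 0, 0, 0.0563, 0.03]
    - [0, 0, 0, 0, 0, 0.0688, 0.03]
    - [0, 0, 0, 0, 0, 0.0763, 0.03]
    - [0, 0, 0, 0, 0, 0.0763, 0.03]

```text
clock: 31.22
eef_pos: [546.5, 10.2, 39.0]
tcp_rot: [-2.951, 0.044, 1.193]
contact_force: [0.3, 0.0, 0.3]
opening: 0.351
grasp_force: 0.0
```

```bash
python3 - <<'E'
from h import *
g=np.load("grip.npz");rel(g["T"],R=g["R"])
im,d=grab_frame("wrist");save("w7",cv2.resize(im[130:370,150:470],(800,600)))
E
```

```text
turn [-0.001 -0.    -0.002] shift m [ 0.0002  0.0006 -0.0018] now [546.5  10.2  39. ] [-169.1    2.5   68.4]
```

View pics/w7.png

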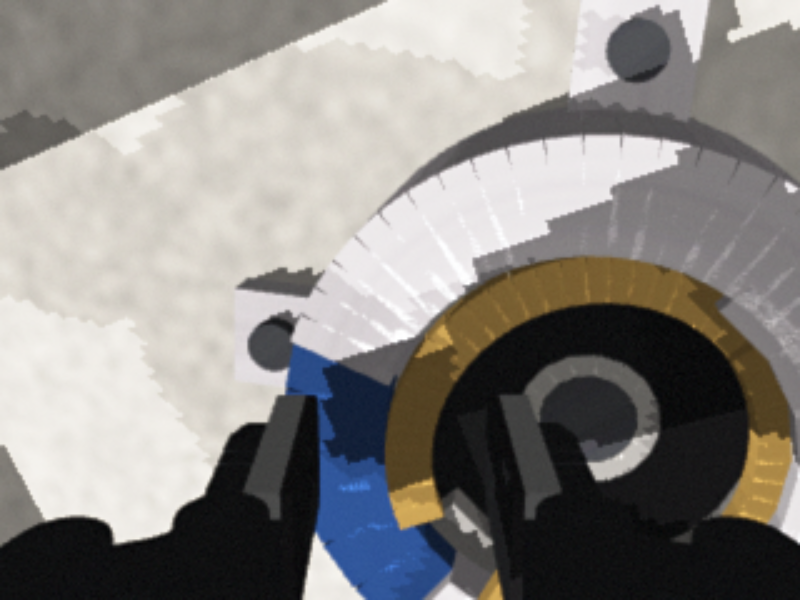

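The fingers straddle the band just above its end at (415,510). I'll raise 2 mm and close.

Scaled: -0.002 m / 0.8 = -0.0025, 0.0005 m / 0.8 = 0.0006.

Call:
move_arm:
  motion:
    - [0, 0, 0, 0, 0.0006, -0.0025, 0.03]
    - [0, 0, 0, 0, 0.0006, -0.0025, 0.02]
    - [0, 0, 0, 0, 0.0006, -0.0025, 0.013]
    - [0, 0, 0, 0, 0.0006, -0.0025, 0.008]
    - [0, 0, 0, 0, 0.0006, -0.0025, 0.004]
    - [0, 0, 0, 0, 0.0006, -0.0025, 0.004]
    - [0, 0, 0, 0, 0.0006, -0.0025, 0.004]
  grip_force: 50

```text
clock: 32.15
eef_pos: [547.9, 10.0, 41.4]
tcp_rot: [-2.952, 0.043, 1.193]
contact_force: [2.4, -0.7, 1.2]
opening: 0.07
grasp_force: 47.1
```

```bash
python3 - <<'E'
from h import *
R,p,s=pose();print(s["contact_force"],s["opening"]*85.4,s["grasp_force"])
g=np.load("grip.npz");n=g["n"];u=np.array([np.cos(np.radians(169.4)),np.sin(np.radians(169.4)),0]);u-=u@n*n;u/=np.linalg.norm(u);print("draw dir tool",R.T@u,"world",u)
print(np.round(p,1))
E
```

```text
[ 2.35141671 -0.67878828  1.19867922] 5.989064368747728 47.11608215155138
draw dir tool [-1.95133729e-01 -9.80776505e-01 -5.24403444e-04] world [-0.9641311   0.18173637  0.19345054]
[547.9  10.   41.4]
```

Scaled: -0.009 m / 0.8 = -0.0113, -0.0075 m / 0.8 = -0.0094.

Call:
move_arm:
  motion:
    - [0, 0, 0, -0.0004, -0.0019, 0, 0.004]
    - [0, 0, 0, -0.0008, -0.0038, 0, 0.004]
    - [0, 0, 0, -0.0011, -0.0056, 0, 0.004]
    - [0, 0, 0, -0.0015, -0.0075, 0, 0.004]
    - [0, 0, 0, -0.0019, -0.0094, 0, 0.004]
    - [0, 0, 0, -0.0023, -0.0113, 0, 0.004]
    - [0, 0, 0, -0.0023, -0.0113, 0, 0.004]

```text
clock: 33.02
eef_pos: [544.5, 11.1, 44.1]
tcp_rot: [-2.963, 0.04, 1.193]
contact_force: [15.1, -3.6, -2.6]
opening: 0.073
grasp_force: 47.3
```

```bash
python3 ring.py 2>/dev/null; python3 - <<'E'
from h import *
im,d=grab_frame("wrist");save("w8",cv2.resize(im[130:370,150:470],(800,600)));s=sensors.sense();print(s["contact_force"],s["opening"])
E
```

```text
top 0

plane [nan nan nan] normal [0. 0. 1.]
scene 217
0 15 r 29.2 z 36.0; 20 16 r 29.2 z 37.5; 40 22 r 31.6 z 39.0; 60 22 r 31.8 z 40.9; 80 8 r 31.6 z 40.9; 160 6 r 36.3 z 49.7; 200 3 r 29.3 z 26.7; 220 19 r 34.0 z 44.4; 240 23 r 32.6 z 43.2; 260 25 r 32.5 z 39.8; 280 19 r 30.9 z 36.8; 300 13 r 28.5 z 36.0; 320 13 r 27.8 z 35.4; 340 13 r 28.7 z 36.3; 
plane [584.37635397  -7.65151055  39.48150387] normal [ 0.18260475 -0.04179828  0.98229752]
[15.42705707 -3.07798509 -1.13628651]
[15.94367218 -2.94190326 -2.7261835 ] 0.07174363088385527
```

View pics/w8.png

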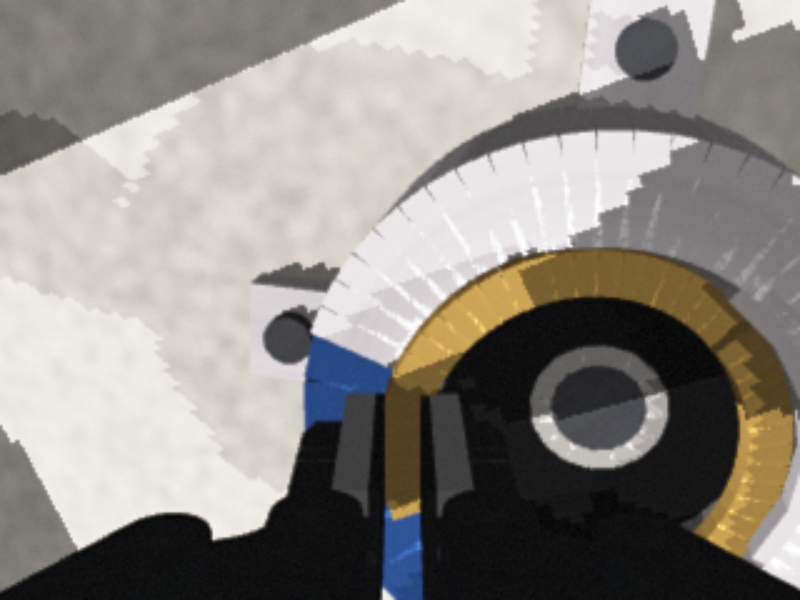

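The ring is held, with the band between the pads at (402,450). It's dragging on the rim at its sides, with 16 N after 3.5 mm. I'll raise the end a few millimetres so it clears while being drawn.

Scaled: -0.0035 m / 0.8 = -0.0044, -0.0028 m / 0.8 = -0.0035, 0.05 rad / 1.5708 = 0.0318.

Call:
move_arm:
  motion:
    - [0.0064, 0, 0, 0, 0, -0.0009, 0.004]
    - [0.0127, 0, 0, 0, 0, -0.0018, 0.004]
    - [0.0191, 0, 0, 0, 0, -0.0026, 0.004]
    - [0.0255, 0, 0, 0, 0, -0.0035, 0.004]
    - [0.0318, 0, 0, 0, 0, -0.0044, 0.004]
    - [0.0318, 0, 0, 0, 0, -0.0044, 0.004]

```text
clock: 33.92
eef_pos: [539.1, 11.5, 46.4]
tcp_rot: [-2.901, 0.044, 1.193]
contact_force: [-0.4, 0.5, -0.5]
opening: 0.069
grasp_force: 47.6
```

```bash
python3 ring.py 2>/dev/null|grep -A3 scene
```

```text
scene 274
0 18 r 22.5 z 37.1; 20 14 r 24.6 z 37.9; 40 21 r 26.0 z 37.9; 60 24 r 29.4 z 40.4; 80 6 r 31.2 z 42.2; 160 6 r 42.0 z 52.1; 200 17 r 37.4 z 47.7; 220 27 r 35.8 z 45.4; 240 31 r 32.6 z 42.2; 260 26 r 29.8 z 40.0; 280 24 r 27.4 z 38.2; 300 22 r 24.0 z 36.2; 320 18 r 23.3 z 35.8; 340 17 r 24.1 z 36.5; 
plane [579.46995256 -10.48285216  39.61538919] normal [ 0.19562135 -0.03779721  0.97995084]
[ 0.22911382  0.60477853 -0.4690211 ]
```

Free, with no force on the tool. Now I'll lift.

```bash
python3 - <<'E'
from h import *
R,p,s=pose();rel(p+[0,0,110],R=R)
E
```

```text
turn [0. 0. 0.] shift m [-0.0048 -0.0262 -0.1067] now [539.1  11.5  46.4] [-166.2    2.5   68.4]
```

Scaled: -0.1067 m / 0.8 = -0.1334, -0.0262 m / 0.8 = -0.0328.

Call:
move_arm:
  motion:
    - [0, 0, 0, -0.0003, -0.0016, -0.0063, 0.004]
    - [0, 0, 0, -0.0008, -0.0041, -0.0166, 0.004]
    - [0, 0, 0, -0.0015, -0.0083, -0.0334, 0.004]
    - [0, 0, 0, -0.003, -0.0164, -0.0668, 0.004]
    - [0, 0, 0, -0.0045, -0.0246, -0.1, 0.004]
    - [0, 0, 0, -0.0056, -0.0308, -0.125, 0.004]
    - [0, 0, 0, -0.006, -0.0328, -0.1334, 0.004]
    - [0, 0, 0, -0.006, -0.0328, -0.1334, 0.004]

```text
clock: 35.02
eef_pos: [539.5, 11.5, 157.0]
tcp_rot: [-2.903, 0.043, 1.193]
contact_force: [-0.4, -0.8, -0.6]
opening: 0.068
grasp_force: 47.4
```

```bash
cat > held.py <<'E'
from h import *
R,p,s=pose()
print(s["opening"],s["grasp_force"],s["contact_force"],p)
P_=[]
for n in ("scene","wrist","top"):
    P=camera_params(n);im,d=grab_frame(n);C=cloud(P,d)
    hsv=cv2.cvtColor(im,cv2.COLOR_RGB2HSV);H,S,V=[hsv[...,i].astype(int) for i in range(3)]
    k=(np.linalg.norm(C-p,axis=2)<95)&(H>12)&(H<34)&(S>90)&(C[...,2]>p[2]-45)
    q=C[k];print(n,k.sum())
    if k.sum()<30: continue
    c=np.median(q,0);q=q[np.linalg.norm(q-c,axis=1)<60];c=q.mean(0);v=np.linalg.svd(q-c,full_matrices=False)[2];nn=v[2]*np.sign(v[2][2])
    print("c",c,"normal",nn,"in tool",R.T@nn,"c tool",R.T@(c-p),"z",q[:,2].min(),q[:,2].max())
E
python3 held.py
```

```text
0.06848476066208407 47.44355320930481 [-0.44985665 -0.76786379 -0.60425765] [539.50559684  11.53115777 156.98381753]
scene 323
c [578.96383636  -7.87230843 151.21914654] normal [ 0.2455998  -0.05386923  0.96787336] in tool [-0.00128205  0.01180518 -0.99992949] c tool [-3.22057572 43.98676923 -4.63364033] z 142.38278647623895 163.97150425951827
wrist 5720
c [575.9318052   13.52971044 151.89641088] normal [ 0.2511166  -0.04823727  0.96675417] in tool [ 0.0060298   0.01495793 -0.99986994] c tool [15.50519152 33.22324245 -3.54256565] z 141.86896907768616 198.42817979054155
top 0
```

The ring is held square to the tool, with its underside about level with the fingertips. I'll level it and carry it to the tray.

```bash
cat > go.py <<'E'
from h import *
import sys
R=Ro.from_euler("xyz",[np.pi,0,np.radians(112.7)]).as_matrix()@Ro.from_rotvec([-.013,0,0]).as_matrix()
rel([441,248.3,float(sys.argv[1])],R=R)
E
python3 go.py 150
```

```text
turn [-0.258 -0.047 -0.776] shift m [ 0.1841 -0.1737  0.0403] now [538.8  11.5 155.7] [-166.2    2.5   68.4]
```

Scaled: 0.184 m / 0.8 = 0.23, -0.174 m / 0.8 = -0.2175, -0.776 rad / 1.5708 = -0.494.

Call:
move_arm:
  motion:
    - [-0.0204, -0.0038, -0.0618, 0.025, -0.0238, 0.005, 0.004]
    - [-0.0414, -0.0076, -0.1235, 0.0575, -0.0538, 0.0125, 0.004]
    - [-0.0618, -0.0115, -0.1853, 0.0913, -0.0863, 0.02, 0.004]
    - [-0.0821, -0.0153, -0.247, 0.125, -0.1175, 0.0275, 0.004]
    - [-0.1025, -0.0191, -0.3088, 0.1563, -0.1475, 0.0338, 0.004]
    - [-0.1235, -0.0229, -0.3705, 0.1875, -0.1775, 0.0413, 0.004]
    - [-0.1439, -0.0261, -0.4329, 0.2125, -0.2, 0.0463, 0.004]
    - [-0.1642, -0.0299, -0.494, 0.23, -0.2175, 0.05, 0.004]

```text
clock: 36.17
eef_pos: [440.3, 249.2, 150.2]
tcp_rot: [3.128, 0.001, 1.971]
contact_force: [-0.1, 0.6, -1.0]
opening: 0.07
grasp_force: 47.5
```

```bash
python3 held.py; python3 go.py 20
```

```text
0.0701107727299832 47.450896406080574 [-0.05516969  0.58347639 -1.02990005] [440.30859131 249.21862951 150.20032309]
scene 192
c [476.71760669 262.78081726 154.9259989 ] normal [-4.09302797e-03 -5.00002450e-04  9.99991499e-01] in tool [ 1.80724209e-04  9.44332289e-03 -9.99955395e-01] c tool [-1.70383415 38.87558754 -4.20321207] z 150.17753837823716 162.48504458160699
wrist 5775
c [463.98687521 278.2550676  155.02329419] normal [-0.00382504  0.00213993  0.99999039] in tool [ 0.00250749  0.01071885 -0.99993941] c tool [17.50822086 33.18405771 -4.39516004] z 149.96781074040157 203.65718091061626
top 34
c [489.19512046 236.42103587 155.14247358] normal [-0.60919358  0.77392269  0.17299378] in tool [ 0.9499799  -0.25706172 -0.17736254] c tool [-30.84236322  40.09612514  -4.37554185] z 151.03411651698866 159.65071298373232
turn [-0.001  0.001  0.001] shift m [-0.0005 -0.0011  0.1304] now [440.3 248.6 150.4] [179.3   0.  112.8]
```

Scaled: 0.138 m / 0.8 = 0.1725, -0.001 m / 0.8 = -0.0013.

Call:
move_arm:
  motion:
    - [0, 0, 0, -0.0006, -0.0013, 0.0188, 0.004]
    - [0, 0, 0, -0.0006, -0.0013, 0.05, 0.004]
    - [0, 0, 0, -0.0006, -0.0013, 0.0875, 0.004]
    - [0, 0, 0, -0.0006, -0.0013, 0.1188, 0.004]
    - [0, 0, 0, -0.0006, -0.0013, 0.1438, 0.004]
    - [0, 0, 0, -0.0006, -0.0013, 0.1625, 0.004]
    - [0, 0, 0, -0.0006, -0.0013, 0.1725, 0.004]
    - [0, 0, 0, -0.0006, -0.0013, 0.1725, 0.004]

```text
clock: 37.33
eef_pos: [442.2, 247.8, 12.5]
tcp_rot: [3.129, 0.001, 1.967]
contact_force: [0.2, -0.3, -0.5]
opening: 0.069
grasp_force: 47.5
```

Scaled: 0.0055 m / 0.8 = 0.0069, 0.004 m / 0.8 = 0.005.

Call:
move_arm:
  motion:
    - [0, 0, 0, 0, 0, 0.0025, 0.004]
    - [0, 0, 0, 0, 0, 0.005, 0.004]
    - [0, 0, 0, 0, 0, 0.0069, 0.004]
    - [0, 0, 0, 0, 0, 0.0069, 0.004]

```text
clock: 37.83
eef_pos: [442.5, 248.2, 7.6]
tcp_rot: [3.128, 0.001, 1.967]
contact_force: [-0.3, 1.6, -0.5]
opening: 0.065
grasp_force: 47.5
```

Scaled: 0.0015 m / 0.8 = 0.0019, 0.0008 m / 0.8 = 0.001.

Call:
move_arm:
  motion:
    - [0, 0, 0, 0, 0, 0.001, 0.004]
    - [0, 0, 0, 0, 0, 0.0019, 0.004]
    - [0, 0, 0, 0, 0, 0.0019, 0.004]

```text
clock: 38.2
eef_pos: [442.4, 248.2, 5.9]
tcp_rot: [3.128, 0.001, 1.967]
contact_force: [-0.0, 0.7, -0.8]
opening: 0.075
grasp_force: 47.5
```

Scaled: 0.001 m / 0.8 = 0.0013, 0.0005 m / 0.8 = 0.0006.

Call:
move_arm:
  motion:
    - [0, 0, 0, 0, 0, 0.0006, 0.004]
    - [0, 0, 0, 0, 0, 0.0013, 0.004]
    - [0, 0, 0, 0, 0, 0.0013, 0.004]

```text
clock: 38.58
eef_pos: [442.5, 248.2, 4.9]
tcp_rot: [3.128, 0.001, 1.967]
contact_force: [1.0, -0.0, -1.1]
opening: 0.074
grasp_force: 47.5
```

Scaled: 0.0008 m / 0.8 = 0.001, 0.0005 m / 0.8 = 0.0006.

Call:
move_arm:
  motion:
    - [0, 0, 0, 0, 0, 0.0006, 0.004]
    - [0, 0, 0, 0, 0, 0.001, 0.004]
    - [0, 0, 0, 0, 0, 0.001, 0.004]

```text
clock: 38.95
eef_pos: [442.6, 248.3, 4.6]
tcp_rot: [3.128, 0.001, 1.967]
contact_force: [-1.2, -1.5, 6.4]
opening: 0.078
grasp_force: 50.7
```

Scaled: -0.0003 m / 0.8 = -0.0004.

Call:
move_arm:
  motion:
    - [0, 0, 0, 0, 0, -0.0004, 0.008]
    - [0, 0, 0, 0, 0, -0.0004, 0.012]
    - [0, 0, 0, 0, 0, -0.0004, 0.018]
    - [0, 0, 0, 0, 0, -0.0004, 0.024]
    - [0, 0, 0, 0, 0, -0.0004, 0.028]
    - [0, 0, 0, 0, 0, -0.0004, 0.028]

```text
clock: 39.7
eef_pos: [442.4, 248.2, 4.5]
tcp_rot: [3.128, 0.001, 1.967]
contact_force: [0.5, -0.2, 0.2]
opening: 0.33
grasp_force: 0.0
```

Scaled: -0.2 m / 0.8 = -0.25, -0.18 m / 0.8 = -0.225.

Call:
move_arm:
  motion:
    - [0, 0, 0, 0, 0, -0.0063, 0.028]
    - [0, 0, 0, 0, 0, -0.0188, 0.028]
    - [0, 0, 0, 0, 0, -0.05, 0.028]
    - [0, 0, 0, 0, 0, -0.1, 0.028]
    - [0, 0, 0, 0, 0, -0.1625, 0.028]
    - [0, 0, 0, 0, 0, -0.225, 0.028]
    - [0, 0, 0, 0, 0, -0.25, 0.028]
    - [0, 0, 0, 0, 0, -0.25, 0.028]

```text
clock: 40.7
eef_pos: [440.8, 247.7, 206.7]
tcp_rot: [3.124, 0.0, 1.967]
contact_force: [-0.6, 0.3, 0.6]
opening: 0.331
grasp_force: 0.0
```

```bash
python3 - <<'E'
from h import *
for n in ("scene","wrist"):
    P=camera_params(n);im,d=grab_frame(n);C=cloud(P,d);hsv=cv2.cvtColor(im,cv2.COLOR_RGB2HSV);H,S,V=[hsv[...,i].astype(int) for i in range(3)]
    k=(np.hypot(C[...,0]-470,C[...,1]-260)<75)&(H>12)&(H<34)&(S>90)&(C[...,2]<40)
    print(n,k.sum(),C[k].mean(0),np.percentile(C[k][:,2],[2,50,98]),cv2.minAreaRect(C[k][:,:2].astype(np.float32)))
    if n=="scene":
        hd=(C[...,2]>120)&(C[...,2]<133)&(S>120)&(H<20)&(np.hypot(C[...,0]-446,C[...,1]+261)<40);print("handle",C[hd].mean(0))
        save("s9",im)
E
```

```text
scene 234 [473.31002336 261.30475706   7.86747759] [ 3.13788634  7.94658748 11.58139036] ((472.0501708984375, 262.02783203125), (70.59126281738281, 71.02093505859375), 66.29800415039062)
handle [ 448.35226863 -262.00376083  125.94530057]
wrist 1549 [472.19058282 264.85197853   7.30704183] [3.67427853 7.48540764 9.03047236] ((472.2323303222656, 261.8807373046875), (70.08341979980469, 73.7143783569336), 61.822322845458984)
```

View pics/s9.png

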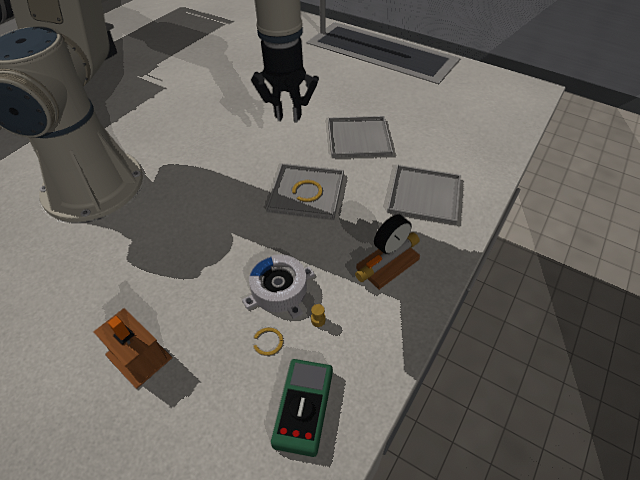

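The ring lies flat in the right tray at (307,190), with its top at z of about 8. The pick stands upright in its stand at (122,330), and the meter, gauge and coupling haven't moved.

```bash
python3 -c "
from rig import order
print(order.sign_off())"
```

```text
the job is handed in; nothing more can be done
None
```

The ring is out of its groove and lying flat in the steel tray nearest the base, the pick is back upright in its stand, the meter, gauge and coupling haven't moved, and the job was handed in at about 41 s.

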